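Line up the dishes and hold the reflector flap at its balance point

TASK

For a photo, slide the three small petri dishes over the worktop, without lifting them, into a straight row against the front of the aluminium stand's low fence, one centred on each of its three dark index lines. Then take the reflector flap that lies back on the stand by the short bar on its free edge, swing it up until it stands upright at its balance point, and finish while still gripping it there, motionless, so that it falls neither back nor forward over the dishes. Leave the other things on the worktop where they are.

Things in the scene. Friction and masses are not known exactly. Their poses are not given: they have to be found in the camera images.
- stand: aluminium photo stand, fixed; origin on the worktop below the middle of the hinge line; x points from the fence to the flap (roughly away from the robot), y along fence and hinge (to the left), z up. Fence: bar 236 mm long, 14 mm high, x = -25 to +20 mm, flat front, dark index lines at y = +75, 0, -75 mm. Hinge cheeks at y = +-85 mm, 42 mm high; 5 mm foot plate behind, to x = +80 mm
- seat_left (a point): where the centre of a dish comes to lie when it touches the fence and stands centred on the left (y = +75 mm) index line: 17 mm in front of the fence face, 5.5 mm above the worktop
- seat_mid (a point): where the centre of a dish comes to lie when it touches the fence and stands centred on the middle index line: 17 mm in front of the fence face, 5.5 mm above the worktop
- seat_right (a point): where the centre of a dish comes to lie when it touches the fence and stands centred on the right (y = -75 mm) index line: 17 mm in front of the fence face, 5.5 mm above the worktop
- dish_0_centre (a point): small round petri dish, 34 mm across and 11 mm high, about 30 g, lying flat and loose on the worktop in front of the stand's fence (on the side nearer the robot); this point is its centre, 5.5 mm above the worktop. The three dishes are alike and any may go to any line
- dish_1_centre (a point): small round petri dish, 34 mm across and 11 mm high, about 30 g, lying flat and loose on the worktop in front of the stand's fence (on the side nearer the robot); this point is its centre, 5.5 mm above the worktop. The three dishes are alike and any may go to any line
- dish_2_centre (a point): small round petri dish, 34 mm across and 11 mm high, about 30 g, lying flat and loose on the worktop in front of the stand's fence (on the side nearer the robot); this point is its centre, 5.5 mm above the worktop. The three dishes are alike and any may go to any line
- hinge (a point): point of the white reflector flap on the middle of its hinge line, 30 mm above the worktop. The flap has an aluminium rim, is 154 mm wide, reaching 70 mm from the hinge line, 4 to 7 mm thick, about 0.14 kg; from the middle of its free edge a 10 mm wide stem carries the grip bar. The x axis points along the flap to the grip bar, y is the hinge axis (along the stand's y)
- grip_bar (a point): centre of the grip bar: a round dark steel bar 14 mm thick and 28 mm long, lying parallel to the hinge, 105 mm from the hinge line and 35 mm beyond the flap's edge. It can be pinched on its two flat ends (28 mm apart), then it turns between the fingers as the flap swings, or across its thickness
- flap (a joint): angle of the flap: 0 = lying back flat (start; grip bar 30 mm above the worktop), grows as it rises, 1.57 = upright, its balance point (grip bar straight above the hinge, 135 mm above the worktop); beyond that it falls forward over the dishes (stop at 2.5). The hinge has almost no friction: let go, the flap falls
- timer: white lab timer, 66x66x20 mm, loose bystander right of the stand; origin under its centre
- marker: marker pen, 135 mm long, 17 mm thick, loose bystander left of the stand; origin under its centre, long axis y
- tweezers: steel forceps, 118 mm long, 13 mm wide, loose bystander right of the dishes; origin under its centre, long axis y
- filter: round knurled optical filter ring, 36 mm across, 12 mm high, loose bystander left of the dishes (not one of the dishes); origin under its centre
There are look-alikes about, which are no part of the job. Leave any blue look-alike of the part that bears dish_1_centre alone. What is shaped like the part that bears dish_0_centre but red is not meant.

How it is judged:
On the way:
1. the three dishes stand in a row at the fence, one on each index line, while the flap still lies back (((x of dish_0_centre in the frame of stand between -0.047 and -0.036 m and y of dish_0_centre in the frame of stand between 0.067 and 0.083 m) or (x of dish_1_centre in the frame of stand between -0.047 and -0.036 m and y of dish_1_centre in the frame of stand between 0.067 and 0.083 m) or (x of dish_2_centre in the frame of stand between -0.047 and -0.036 m and y of dish_2_centre in the frame of stand between 0.067 and 0.083 m)) and ((x of dish_0_centre in the frame of stand between -0.047 and -0.036 m and y of dish_0_centre in the frame of stand between -0.008 and 0.008 m) or (x of dish_1_centre in the frame of stand between -0.047 and -0.036 m and y of dish_1_centre in the frame of stand between -0.008 and 0.008 m) or (x of dish_2_centre in the frame of stand between -0.047 and -0.036 m and y of dish_2_centre in the frame of stand between -0.008 and 0.008 m)) and ((x of dish_0_centre in the frame of stand between -0.047 and -0.036 m and y of dish_0_centre in the frame of stand between -0.083 and -0.067 m) or (x of dish_1_centre in the frame of stand between -0.047 and -0.036 m and y of dish_1_centre in the frame of stand between -0.083 and -0.067 m) or (x of dish_2_centre in the frame of stand between -0.047 and -0.036 m and y of dish_2_centre in the frame of stand between -0.083 and -0.067 m)) and height (world z) of each of dish_0_centre, dish_1_centre, dish_2_centre below 0.01 m and value of joint flap below 0.15 rad), for 0.2 s.
At the end, for the whole second after the job is handed in: the flap stands upright within 0.08 rad, still, gripped by the fingers (contact over 0.5 N); each index line has a dish flat on the worktop, within 5 mm of touching the fence and within 8 mm of the line along it (value of joint flap between 1.49 and 1.65 rad and velocity of joint flap between -0.1 and 0.1 rad/s and contact force between flap and the fingers above 0.5 N and ((x of dish_0_centre in the frame of stand between -0.047 and -0.036 m and y of dish_0_centre in the frame of stand between 0.067 and 0.083 m) or (x of dish_1_centre in the frame of stand between -0.047 and -0.036 m and y of dish_1_centre in the frame of stand between 0.067 and 0.083 m) or (x of dish_2_centre in the frame of stand between -0.047 and -0.036 m and y of dish_2_centre in the frame of stand between 0.067 and 0.083 m)) and ((x of dish_0_centre in the frame of stand between -0.047 and -0.036 m and y of dish_0_centre in the frame of stand between -0.008 and 0.008 m) or (x of dish_1_centre in the frame of stand between -0.047 and -0.036 m and y of dish_1_centre in the frame of stand between -0.008 and 0.008 m) or (x of dish_2_centre in the frame of stand between -0.047 and -0.036 m and y of dish_2_centre in the frame of stand between -0.008 and 0.008 m)) and ((x of dish_0_centre in the frame of stand between -0.047 and -0.036 m and y of dish_0_centre in the frame of stand between -0.083 and -0.067 m) or (x of dish_1_centre in the frame of stand between -0.047 and -0.036 m and y of dish_1_centre in the frame of stand between -0.083 and -0.067 m) or (x of dish_2_centre in the frame of stand between -0.047 and -0.036 m and y of dish_2_centre in the frame of stand between -0.083 and -0.067 m)) and height (world z) of each of dish_0_centre, dish_1_centre, dish_2_centre below 0.01 m); the arm keeps its last pose, push and grip.
It fails at once if the flap went well past its balance point and over the dishes (value of joint flap above 1.87 rad).
It fails at once if a dish was lifted off the worktop or tipped (height (world z) of any of dish_0_centre, dish_1_centre, dish_2_centre above 0.02 m or angle between any of dish_0_centre, dish_1_centre, dish_2_centre's own z axis and vertical above 0.4 rad).
It fails at once if another thing on the worktop was moved by more than 20 mm (distance of any of timer, marker, tweezers, filter from where it was at the start of the episode above 0.02 m).
It also fails if it takes over 67 s, if anything falls off the work surface, if the arm or the gripper's body presses on something with over 40 N, if the wrist force passes 120 N, or if a joint passes its speed limit or range.

ROBOT

A 6-joint arm with a two-finger parallel gripper is mounted at the origin on a cart in front of the work surface, level with it; the furniture and walls round the work are solid. World frame = base frame: x ahead of the robot, y to its left, z up, the work surface at z = 0. Lengths are in m, angles in rad, forces in N, time in s.
With the tool pointing down it reaches from about 0.375 to 0.925 m from the base axis. Payload 5.7 kg.
Tool frame: the origin (TCP) lies at the very end of the fingers, on their centre line; the grasp point (between the pads) lies 19 mm behind it (manip.grasp_offset is the distance from the TCP to the grasp point, in m); x points along the fingers, y is the direction in which the jaws open and shut, and the axes are right-handed (so a half turn about x gives the same grasp; the last joint's range is limited). The gripper opens to 88 mm and grips with 3 to 60 N. Pads are 20 mm wide; open, the fingers measure 115 mm over their backs; the gripper's body (75 mm by 178 mm) begins 61 mm behind the grasp point.
Start: joints at [-1.312, 0.359, 1.51, -0, 1.272, -0.115], TCP at [0.219, -0.559, 0.202] pointing down, gripper open.
Joint ranges: [-2.97, 2.97], [-1.01, 2.36], [0.21, 2.38], [-0.96, 4.11], [0.2, 2.71], [-2.98, 2.98]. Speed limits (rad/s): [2.39, 2.39, 3.14, 3.14, 3.14, 3.14].

INTERFACE

Orientations are given as a unit quaternion [w, x, y, z].
In Python, from rig import manip gives the robot as it stands. The module is installed in compiled form; this text tells all that it offers.
- The arm moves only by the tool servo_tool, never from a script. Its argument "increments" is a list that holds one entry, the list of rows, each a list of 5 numbers: the shift along the tool's x, y, z in units of 30 mm (1.0 is 30 mm), then the turn about the tool's x in units of 5 degrees (1.0 is 5 degrees), then the opening, from 0 (shut) to 1 (fully open). In form: [[[dx, dy, dz, yaw, hand], ...]]. A call has 1 to 12 rows; each row is the pose to reach, as a shift and turn from the pose measured when the call began, along the tool's axes at that moment; what a row does not reach only later rows make up. A row lasts 1/10 s, in which the tool goes at most 50 mm and 8.59 degrees, less where a joint would pass 70% of its speed; a pose out of reach is approached as far as the arm can. A call with a gripper value outside its range is refused whole. The fingers move at their own pace and stop on an object; the grip force is fixed at half the most. Time passes only in rows, so rows that repeat a pose let the fingers close. It gives the time, the measured TCP pose, the force and the opening at its end, in the units of the state.
- manip.get_obs(): the state, without advancing time (a new reading comes with each control period).
- manip.capture(name): name is "scene" or "top" or "wrist"; returns (picture, depth): 384x512x3 uint8, red, green, blue; 384x512 float32, m along the optical axis (not along the pixel's ray), 0 where there is no reading.
- manip.calibration(name): a dict with "intrinsics" (3x3 intrinsics, pixels), "pose" (4x4, takes a point from camera to world coordinates); the wrist camera has in their place "hand_eye" (4x4, takes a point from camera to tool coordinates, whose origin is the TCP and whose axes are the tool frame's). Camera axes: x right, y up, looking along -z (the intrinsics and any distortion apply to the point x, -y, -z); pixel columns grow to the right and rows downward; lengths in m; the calibration is good to about 2 mm. The wrist camera is an equidistant fisheye: a pixel r from the principal point sees the ray r / f radians off the axis. A picture is of the moment at which its call begins: read the wrist's pose just before it. calibration takes no time and is no camera call.
- manip.close_job(): hands the job in, once; it reports no verdict.
The state is a dict: "time": time; "qpos": joint angles; "joint_velocities": joint speeds; "joint_torque": joint torques, N m; "eef_pos": TCP position; "orientation": TCP orientation; "ft_force": force on the tool from outside, world axes, zero at the start; "moment": the same for the moment, N m; "opening": finger opening in m.
Only numpy, scipy, OpenCV 4.12 (cv2) and the standard library are available. Lean on these libraries where they do the work, as an engineer would, in place of code of your own. Each camera call takes 0.05 s, during which the arm holds its last target.

## Working session

There is one attempt and no reset: what is moved stays moved. The work goes in short steps, Python scripts to look and compute and a tool call to move; the robot and the scene stay as the last step left them, time stands still between calls to the robot, and variables do not carry over. Pictures are saved under pics/ and viewed, and the job is handed in when it is done.

Besides the shell and the picture viewer there is one more tool, called after "Call:" in YAML: its name, and indented under it one key for each argument. servo_tool: Moves the arm, as the interface text tells. Its arguments: {"type":"object","properties":{"increments":{"type":"array","items":{"type":"array","items":{"type":"array","items":{"type":"number"}}}}},"required":["increments"]}

```bash
mkdir -p pics; ls
python3 - <<'E'
from rig import manip
import cv2,numpy as np
o=manip.get_obs()
print({k:np.round(v,4).tolist() for k,v in o.items()}, manip.grasp_offset)
for n in("scene","top","wrist"):
    p,d=manip.capture(n); cv2.imwrite(f"pics/{n}0.png",p[:,:,::-1]); np.save(f"pics/{n}0.npy",d)
    c=manip.calibration(n); print(n,{k:np.round(v,4).tolist() for k,v in c.items()})
E
```

```text
pics
{'time': 0.0, 'qpos': [-1.3121, 0.3595, 1.5114, 0.0, 1.2725, -0.1151], 'joint_velocities': [0.0006, 0.0002, 0.0003, 0.0001, -0.0012, -0.0003], 'joint_torque': [-0.0037, -51.5379, -27.0721, 0.0676, 0.0349, -0.0002], 'eef_pos': [0.2189, -0.5579, 0.2014], 'orientation': [-0.1308, -0.6948, -0.132, 0.6948], 'ft_force': [-0.2707, 0.6256, -0.0136], 'moment': [-0.0067, 0.0236, -0.0479], 'opening': 0.0877} 0.0187
scene {'intrinsics': [[445.224, 0.0, 251.7566], [0.0, 445.224, 192.654], [0.0, 0.0, 1.0]], 'pose': [[0.7367, 0.3484, -0.5795, -0.1548], [-0.676, 0.3594, -0.6433, -0.7485], [-0.0159, 0.8657, 0.5003, 0.6389], [0.0, 0.0, 0.0, 1.0]]}
top {'intrinsics': [[378.8446, 0.0, 255.3023], [0.0, 378.8446, 193.8452], [0.0, 0.0, 1.0]], 'pose': [[-0.0256, 0.9963, -0.0815, 0.4837], [-0.9995, -0.0272, -0.0179, 0.0058], [-0.02, 0.081, 0.9965, 0.9132], [0.0, 0.0, 0.0, 1.0]]}
wrist {'intrinsics': [[297.3186, 0.0, 259.8279], [0.0, 297.3186, 197.6395], [0.0, 0.0, 1.0]], 'hand_eye': [[-0.0, 0.3034, -0.9529, -0.1818], [1.0, -0.0003, -0.0001, -0.0006], [-0.0003, -0.9529, -0.3034, -0.0842], [0.0, 0.0, 0.0, 1.0]]}
```

View pics/top0.png

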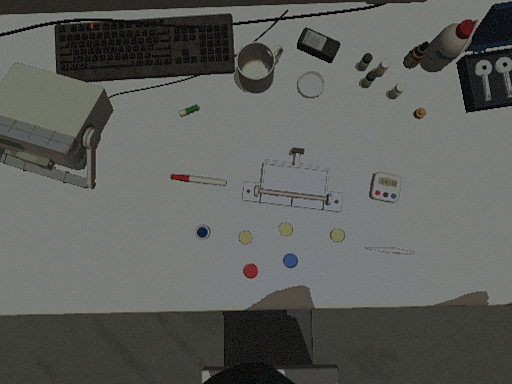

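View pics/scene0.png

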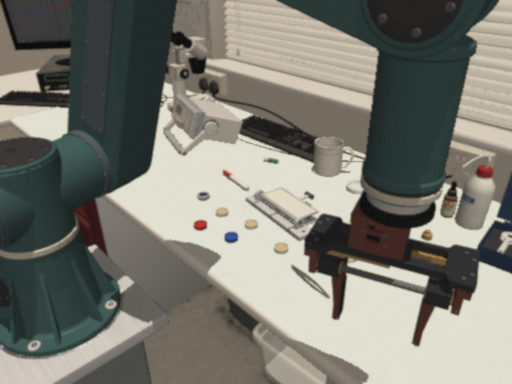

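View pics/wrist0.png

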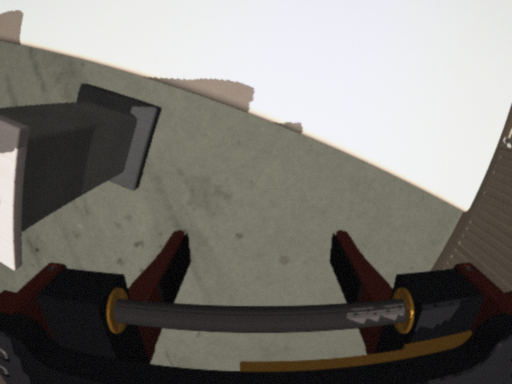

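```bash
cat > h.py <<'E'
from rig import manip
import cv2,numpy as np
from scipy.spatial.transform import Rotation as R
def tool():
    o=manip.get_obs(); q=o["orientation"]; T=np.eye(4); T[:3,:3]=R.from_quat([q[1],q[2],q[3],q[0]]).as_matrix(); T[:3,3]=o["eef_pos"]; return T
def ray(n,u,v,T=None):
    c=manip.calibration(n);K=c["intrinsics"]; x=(u-K[0][2])/K[0][0]; y=(v-K[1][2])/K[1][1]
    if n=="wrist":
        r=np.hypot(x,y); s=np.sin(r)/max(r,1e-9); d=np.array([x*s,-y*s,-np.cos(r)]); P=T@c["hand_eye"]
    else: d=np.array([x,-y,-1.]); P=c["pose"]
    P=np.array(P); return P[:3,3],P[:3,:3]@d
def atz(n,u,v,z,T=None):
    o,d=ray(n,u,v,T); return o+d*(z-o[2])/d[2]
def bydepth(n,u,v,depth,T=None):
    o,d=ray(n,u,v,T); 
    if n=="wrist": 
        c=manip.calibration(n);K=c["intrinsics"];d=d/np.cos(np.hypot((u-K[0][2])/K[0][0],(v-K[1][2])/K[1][1]))
    return o+d*depth
def tri(rays):
    A=np.zeros((3,3));b=np.zeros(3)
    for o,d in rays:
        d=d/np.linalg.norm(d);M=np.eye(3)-np.outer(d,d);A+=M;b+=M@o
    p=np.linalg.solve(A,b); return p,[np.linalg.norm(np.cross(p-o,d/np.linalg.norm(d))) for o,d in rays]
E
python3 - <<'E'
from h import *
p=cv2.imread("pics/top0.png");d=np.load("pics/top0.npy")
c=cv2.resize(p[140:285,160:430],None,fx=2.9,fy=2.9,interpolation=cv2.INTER_CUBIC);cv2.imwrite("pics/top0c.png",c)
q=cv2.imread("pics/scene0.png");c=cv2.resize(q[150:310,170:370],None,fx=3.7,fy=3.7,interpolation=cv2.INTER_CUBIC);cv2.imwrite("pics/scene0c.png",c)
hsv=cv2.cvtColor(p,cv2.COLOR_BGR2HSV)
m=cv2.inRange(hsv,(15,45,80),(40,255,255))
n,l,s,ce=cv2.connectedComponentsWithStats(m)
for i in range(1,n):
    if s[i,4]>40:
        u,v=ce[i];print(s[i],ce[i].round(1),d[int(v),int(u)],atz("top",u,v,0.011).round(4),bydepth("top",u,v,d[int(v),int(u)]).round(4))
E
```

```text
[417 108   9  10  59] [421.2 112. ] 0.90330535 [ 0.7446 -0.3829  0.011 ] [ 0.7417 -0.3786  0.0209]
[379 178  18   9  90] [387.  181.6] 0.89632267 [ 0.5782 -0.2921  0.011 ] [ 0.5776 -0.2905  0.0161]
[280 223  12  13 128] [285.5 229. ] 0.90182704 [ 0.4721 -0.0474  0.011 ] [ 0.472  -0.0477  0.0063]
[332 229  12  13 128] [337.5 234.8] 0.8978798 [ 0.4553 -0.1694  0.011 ] [ 0.4552 -0.1702  0.0067]
[239 231  13  13 129] [245.2 237.2] 0.9054709 [0.4553 0.0486 0.011 ] [0.455 0.049 0.003]
```

View pics/top0c.png

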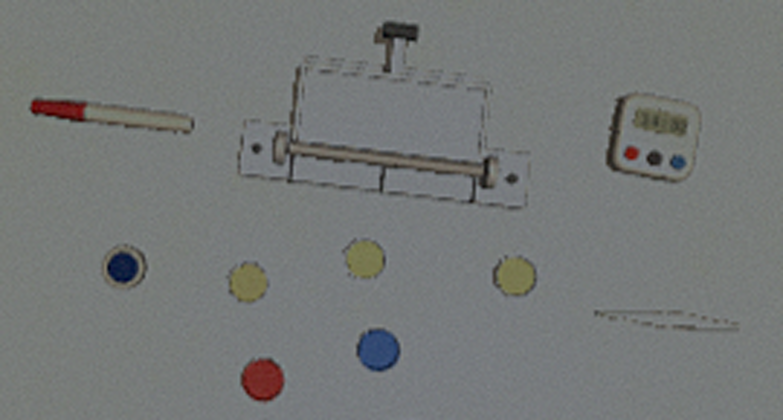

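View pics/scene0c.png

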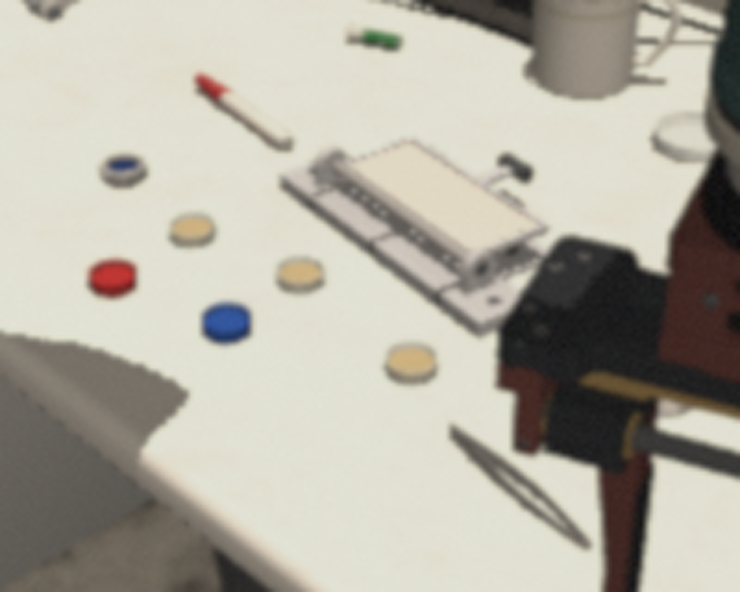

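Run:
```python
from h import *
T=lambda x,y:(160+(x+.5)/2.9-.5,140+(y+.5)/2.9-.5)
S=lambda x,y:(170+(x+.5)/3.7-.5,150+(y+.5)/3.7-.5)
pts={"idxL":((290,181),(322,208)),"idxM":((380,192),(372,246)),"idxR":((473,202),(440,300)),"cornL":((239,175),(283,180)),"cornR":((525,207),(480,331)),"bar":((401,32),(516,168)),
"dA":((247,282),(193,226)),"dB":((365,258),(300,270)),"dC":((515,275),(411,358)),"filter":((124,266),(123,165)),"red":((263,379),(112,272)),"blue":((378,349),(227,319))}
for k,(a,b) in pts.items():
    p,e=tri([ray("top",*T(*a)),ray("scene",*S(*b))]); z=.014 if k[0] in'ic' else .037 if k=="bar" else .011
    print(k,"tri",p.round(4),np.round(e,4),"top@z",atz("top",*T(*a),z).round(4)[:2],"scene@z",atz("scene",*S(*b),z).round(4)[:2])
```

```text
idxL tri [0.5407 0.0098 0.0025] [0.0035 0.0035] top@z [0.5374 0.012 ] scene@z [ 0.5308 -0.006 ]
idxM tri [ 0.5266 -0.0616  0.0093] [0. 0.] top@z [ 0.5264 -0.0613] scene@z [ 0.5215 -0.0667]
idxR tri [ 0.5161 -0.1375  0.0068] [0.0005 0.0005] top@z [ 0.5162 -0.1367] scene@z [ 0.508  -0.1442]
cornL tri [0.5447 0.0535 0.0062] [0.0011 0.0011] top@z [0.5434 0.0537] scene@z [0.537 0.043]
cornR tri [ 0.5104 -0.1795  0.0064] [0.0012 0.0012] top@z [ 0.511  -0.1788] scene@z [ 0.5013 -0.1856]
bar tri [ 0.6552 -0.0813  0.0285] [0.0004 0.0004] top@z [ 0.6538 -0.0807] scene@z [ 0.6436 -0.0904]
dA tri [0.4558 0.0496 0.0063] [0. 0.] top@z [0.4559 0.0494] scene@z [0.4513 0.0437]
dB tri [ 0.4724 -0.0473  0.0075] [0.0007 0.0007] top@z [ 0.473  -0.0475] scene@z [ 0.4684 -0.0507]
dC tri [ 0.4557 -0.1693  0.0074] [0.0004 0.0004] top@z [ 0.4561 -0.1689] scene@z [ 0.4519 -0.1723]
filter tri [0.4708 0.1509 0.0085] [0.0008 0.0008] top@z [0.4714 0.1499] scene@z [0.4678 0.148 ]
red tri [0.3765 0.0388 0.0088] [0.0008 0.0008] top@z [0.3774 0.0382] scene@z [0.3741 0.0366]
blue tri [ 0.3988 -0.0559  0.0072] [0.0001 0.0001] top@z [ 0.3992 -0.0557] scene@z [ 0.3954 -0.0599]
```

```bash
cat >> h.py <<'E'
SY=np.array([0.138,0.9904,0]);SX=np.array([0.9904,-0.138,0])
def plan(target,yawdir=None):
    """shift units along tool axes to world TCP target; yaw units to bring tool y to +-yawdir"""
    T=tool();s=T[:3,:3].T@(np.array(target)-T[:3,3])/0.03
    out=[s.round(3)]
    if yawdir is not None:
        l=T[:3,:3].T@yawdir; out.append([np.degrees(np.arctan2(l[2],l[1]))/5,np.degrees(np.arctan2(-l[2],-l[1]))/5])
    return out
E
python3 - <<'E'
from h import *
print(tool().round(3)); print(plan([.44,-.06,.2],SY)); print(manip.get_obs()["qpos"])
E
```

```text
[[-0.     0.365 -0.931  0.219]
 [ 0.001 -0.931 -0.365 -0.558]
 [-1.    -0.001 -0.     0.202]
 [ 0.     0.     0.     1.   ]]
[array([  0.074, -12.763, -12.921]), [np.float64(-30.130376549915717), np.float64(5.869623450084287)]]
[-1.31209106e+00  3.59372358e-01  1.51120462e+00  1.72518737e-05
  1.27252680e+00 -1.15074434e-01]
```

Call:
servo_tool:
  increments:
    - [[0,-1.03,-1.15,-1.6,0.6],[0,-2.06,-2.3,-3.2,0.6],[0,-3.1,-3.46,-4.8,0.6],[0,-4.13,-4.6,-6.4,0.6],[0,-5.17,-5.77,-8,0.6],[0,-6.2,-6.92,-9.6,0.6],[0,-7.23,-8.08,-11.2,0.6],[0,-8.27,-9.23,-12.8,0.6],[0,-9.3,-10.4,-14.4,0.6],[0,-10.33,-11.54,-16,0.6],[0,-11.4,-12.7,-17.6,0.6],[0,-12.4,-13.85,-19.2,0.6]]

```text
time: 1.35
eef_pos: [0.4702, -0.0579, 0.2022]
orientation: [0.605, 0.366, 0.606, -0.365]
ft_force: [0.2, -0.0, 0.4]
opening: 0.0527
```

Run:
```python
from h import *
print(tool().round(3)); print(plan([.47,-.06,.2],SY)); print(manip.get_obs()["qpos"])
```

```text
[[-0.     0.885  0.466  0.47 ]
 [ 0.001  0.466 -0.885 -0.058]
 [-1.     0.    -0.001  0.202]
 [ 0.     0.     0.     1.   ]]
[array([ 0.073, -0.037,  0.058]), [np.float64(-10.861961581172768), np.float64(25.138038418827232)]]
[-2.69594356e-01  1.76435147e-01  1.77198913e+00  1.30891806e-03
  1.19396101e+00 -7.54541190e-01]
```

Call:
servo_tool:
  increments:
    - [[0,0,0,-1.6,0.6],[0,0,0,-3.2,0.6],[0,0,0,-4.8,0.6],[0,0,0,-6.4,0.6],[0,0,0,-8,0.6],[0,0,0,-9.6,0.6],[0,0,0,-10.86,0.6],[0,0,0,-10.86,0.6],[0,0,0,-10.86,0.6]]

```text
time: 2.25
eef_pos: [0.47, -0.0579, 0.2021]
orientation: [0.705, 0.051, 0.706, -0.05]
ft_force: [-0.4, 0.7, -0.0]
opening: 0.0527
```

Run:
```python
from h import *
T=tool();print(T.round(4).tolist())
p,d=manip.capture("wrist");cv2.imwrite("pics/w1.png",p[:,:,::-1]);np.save("pics/w1.npy",d);np.save("pics/w1T.npy",T)
cv2.imwrite("pics/w1b.png",cv2.resize(p[:,:,::-1],None,fx=1.5,fy=1.5,interpolation=cv2.INTER_CUBIC))
```

```text
[[-0.0007, 0.1412, 0.99, 0.47], [0.0015, 0.99, -0.1412, -0.0579], [-1.0, 0.0013, -0.0009, 0.2021], [0.0, 0.0, 0.0, 1.0]]
```

View pics/w1b.png

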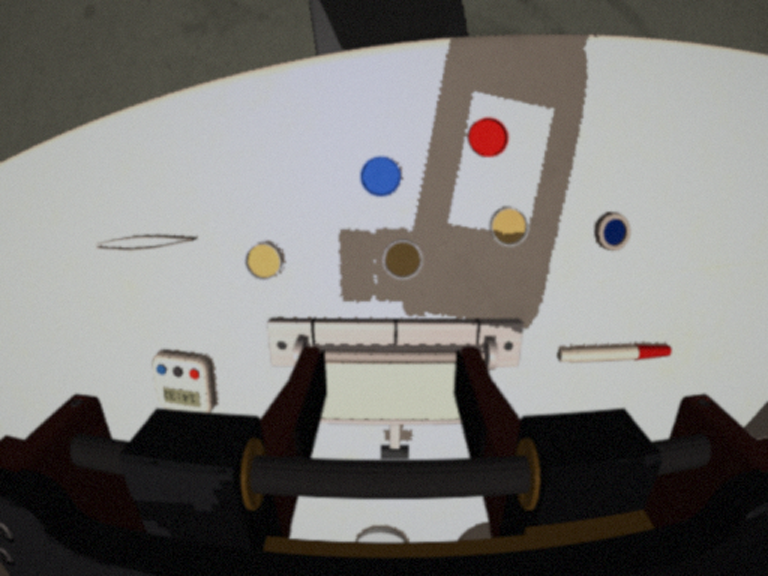

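Run:
```python
from h import *
p=cv2.imread("pics/w1.png");T=np.load("pics/w1T.npy")
cv2.imwrite("pics/w1c.png",cv2.resize(p[200:320,170:360],None,fx=4,fy=4,interpolation=cv2.INTER_CUBIC))
for n,(u,v),z in [("A",(509,226),.011),("B",(403,260),.011),("C",(265,260),.011),("filter",(614,231),.012)]:
    print(n,atz("wrist",(u+.5)/1.5-.5,(v+.5)/1.5-.5,z,T).round(4))
```

```text
A [0.4557 0.0487 0.011 ]
B [ 0.4734 -0.0462  0.011 ]
C [ 0.4554 -0.1659  0.011 ]
filter [0.4706 0.1507 0.012 ]
```

View pics/w1c.png

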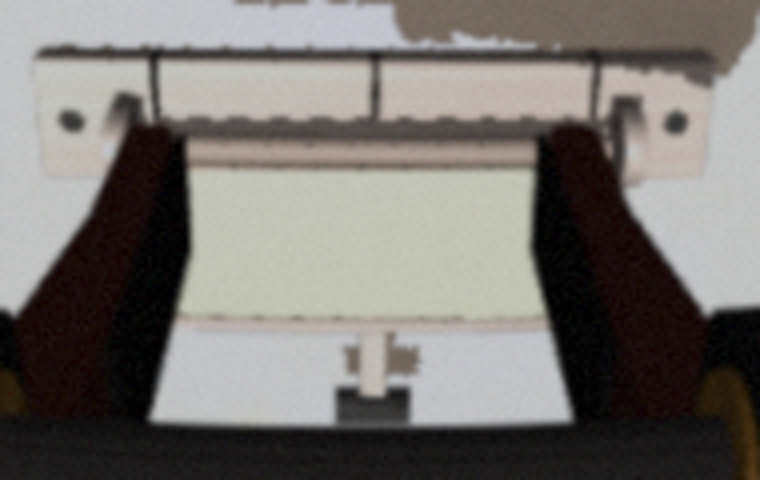

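Run:
```python
from h import *
T=np.load("pics/w1T.npy")
c=lambda x,y:(170+(x+.5)/4-.5,200+(y+.5)/4-.5)
P={}
for n,q in [("L",(596,57)),("M",(376,57)),("R",(154,57)),("cL",(712,57)),("cR",(36,57)),("foot",(376,48))]:
    P[n]=atz("wrist",*c(*q),.014 if n!="foot" else 0,T); print(n,P[n].round(4))
d=P["L"]-P["R"];print(np.linalg.norm(d),np.arctan2(d[0],d[1]),np.linalg.norm(P["cL"]-P["cR"]))
# tri with top
t=lambda x,y:(160+(x+.5)/2.9-.5,140+(y+.5)/2.9-.5)
for n,a,b in [("M",(380,192),(376,57)),("L",(290,181),(596,57)),("R",(473,202),(154,57)),("bar",(401,32),(372,406))]:
    r,e=tri([ray("top",*t(*a)),ray("wrist",*c(*b),T)]);print(n,r.round(4),np.round(e,4))
print("bar",atz("wrist",*c(372,406),.035,T))
```

```text
L [0.5374 0.0135 0.014 ]
M [ 0.5267 -0.0599  0.014 ]
R [ 0.5164 -0.1337  0.014 ]
cL [0.5436 0.0542 0.014 ]
cR [ 0.5109 -0.1746  0.014 ]
foot [ 0.5286 -0.06    0.    ]
0.14870454235551236 0.14231670993114415 0.23112926211888823
M [ 0.5263 -0.0605  0.0153] [0.0007 0.0007]
L [0.537  0.0126 0.0158] [0.0007 0.0007]
R [ 0.5166 -0.1355  0.0124] [0.0015 0.0015]
bar [ 0.6544 -0.0801  0.0337] [0.001 0.001]
bar [ 0.65337812 -0.07897226  0.035     ]
```

```bash
sed -i 's/^SY=.*/SY=np.array([.1412,.99,0]);SX=np.array([.99,-.1412,0])/' h.py
python3 - <<'E'
from h import *
print(plan([.4730,-.0468,.003],SY))
E
```

```text
[array([6.637, 0.372, 0.05 ]), [np.float64(0.0031230616796583464), np.float64(-35.99687693832034)]]
```

Call:
servo_tool:
  increments:
    - [[1,0.37,0.05,0,0.58],[2,0.37,0.05,0,0.58],[3,0.37,0.05,0,0.58],[4,0.37,0.05,0,0.58],[5,0.37,0.05,0,0.58],[5.6,0.37,0.05,0,0.58],[5.6,0.37,0.05,0,0.58]]

```text
time: 3.0
eef_pos: [0.471, -0.0464, 0.032]
orientation: [0.703, 0.051, 0.707, -0.05]
ft_force: [-0.1, 1.0, -0.3]
opening: 0.0511
```

Run:
```python
from h import *
T=tool();print(T.round(4).tolist(),plan([.4730,-.0468,.003],SY))
p,d=manip.capture("wrist");np.save("pics/w2T.npy",T)
cv2.imwrite("pics/w2.png",p[:,:,::-1]);cv2.imwrite("pics/w2b.png",cv2.resize(p[:,:,::-1],None,fx=1.5,fy=1.5,interpolation=cv2.INTER_CUBIC))
```

```text
[[-0.0054, 0.1427, 0.9897, 0.471], [0.0027, 0.9898, -0.1427, -0.0464], [-1.0, 0.0019, -0.0058, 0.032], [0.0, 0.0, 0.0, 1.0]] [array([ 0.967, -0.005,  0.074]), [np.float64(-0.01745533500819968), np.float64(35.982544664991806)]]
```

View pics/w2b.png

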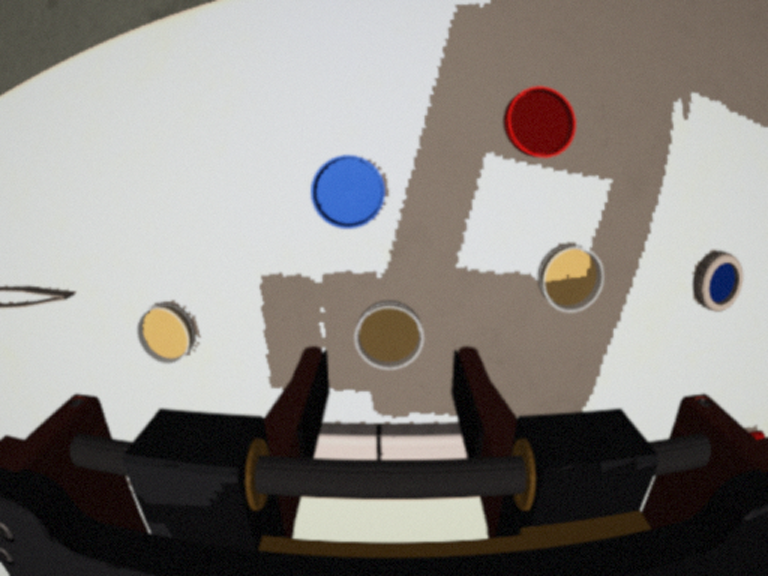

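Call:
servo_tool:
  increments:
    - [[0.3,0,0.07,0,0.58],[0.6,0,0.07,0,0.58],[0.85,0,0.07,0,0.58],[0.95,0,0.07,0,0.58],[0.97,0,0.07,0,0.58],[0.97,0,0.07,0,0.3],[0.97,0,0.07,0,0.3],[0.97,0,0.07,0,0.3],[0.97,0,0.07,0,0.3],[0.97,0,0.07,0,0.3]]

```text
time: 4.05
eef_pos: [0.4741, -0.0469, 0.0044]
orientation: [0.704, 0.051, 0.706, -0.05]
ft_force: [0.4, -0.1, -0.1]
opening: 0.0266
```

Run:
```python
from h import *
T=tool();print(T.round(4).tolist())
print(plan(np.array([.5098,-.0582,.003])+.001*SX,SY))
p,d=manip.capture("wrist");np.save("pics/w3T.npy",T)
cv2.imwrite("pics/w3.png",p[:,:,::-1]);cv2.imwrite("pics/w3b.png",cv2.resize(p[:,:,::-1],None,fx=1.5,fy=1.5,interpolation=cv2.INTER_CUBIC))
```

```text
[[-0.0031, 0.1423, 0.9898, 0.4741], [0.0021, 0.9898, -0.1423, -0.0469], [-1.0, 0.0016, -0.0033, 0.0044], [0.0, 0.0, 0.0, 1.0]]
[array([ 0.041, -0.202,  1.263]), [np.float64(-0.01310557194160862), np.float64(35.98689442805839)]]
```

View pics/w3b.png

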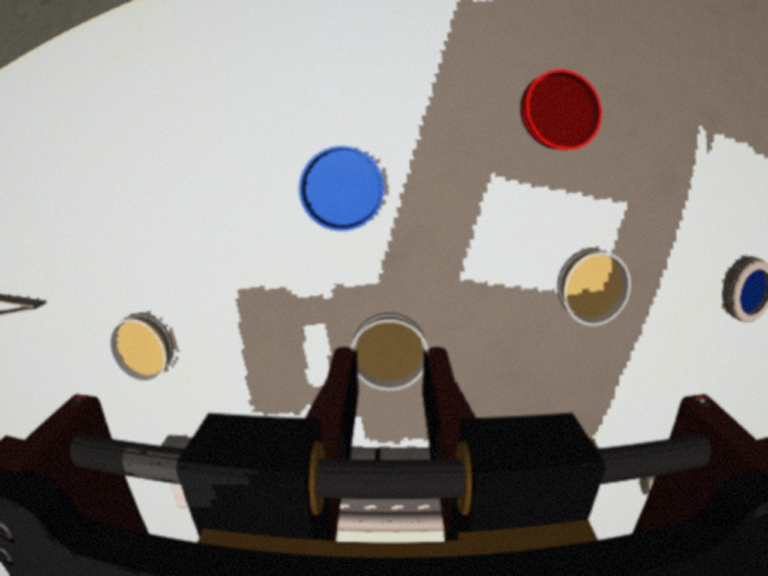

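Run:
```python
from h import *
for f,l in (("w2",[(389,336),(167,333),(571,278)]),("w3",[(390,353),(143,347),(594,288)])):
    T=np.load(f"pics/{f}T.npy")
    for u,v in l:
        P=atz("wrist",(u+.5)/1.5-.5,(v+.5)/1.5-.5,.011,T);print(f,P.round(4),"tool",(T[:3,:3].T@(P-T[:3,3])).round(4))
p,d=manip.capture("top");cv2.imwrite("pics/t3.png",p[:,:,::-1])
p,d=manip.capture("scene");cv2.imwrite("pics/s3.png",cv2.resize(p[150:310,170:370,::-1],None,fx=3.7,fy=3.7,interpolation=cv2.INTER_CUBIC))
```

```text
w2 [ 0.4719 -0.0463  0.011 ] tool [0.021  0.0002 0.0011]
w2 [ 0.4551 -0.1644  0.011 ] tool [ 0.0208 -0.1191  0.0012]
w2 [0.4552 0.048  0.011 ] tool [ 0.0214  0.0911 -0.029 ]
w3 [ 0.4718 -0.0459  0.011 ] tool [-0.0066  0.0007 -0.0025]
w3 [ 0.4547 -0.1635  0.011 ] tool [-0.0068 -0.1182 -0.0026]
w3 [0.4554 0.0474 0.011 ] tool [-0.0064  0.0907 -0.032 ]
```

View pics/s3.png

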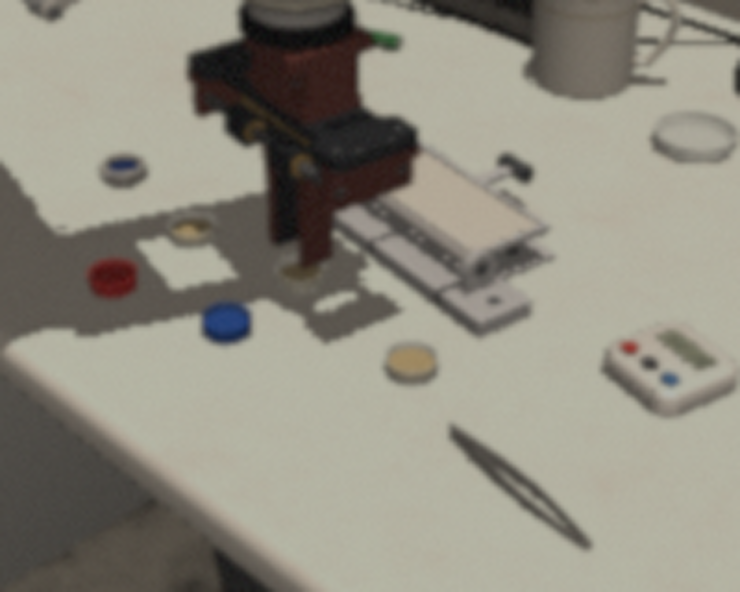

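Run:
```python
from h import *
def atx(u,v,x):
    o,d=ray("wrist",(u+.5)/1.5-.5,(v+.5)/1.5-.5,np.eye(4)); return o+d*(x-o[0])/d[0]
for n,a,b in (("w2",(326,350),(455,350)),("w3",(357,350),(424,350))):
    print(n,[atx(*q,0).round(4) for q in(a,b)])
a=cv2.imread("pics/w3.png");cv2.imwrite("pics/w3c.png",cv2.resize(a[190:290,190:330],None,fx=5.5,fy=5.5,interpolation=cv2.INTER_CUBIC))
print(manip.get_obs()["opening"])
```

```text
w2 [array([ 0.    , -0.0281, -0.0007]), array([ 0.    ,  0.03  , -0.0008])]
w3 [array([ 0.    , -0.014 , -0.0009]), array([ 0.    ,  0.016 , -0.0009])]
0.026639901266362506
```

View pics/w3c.png

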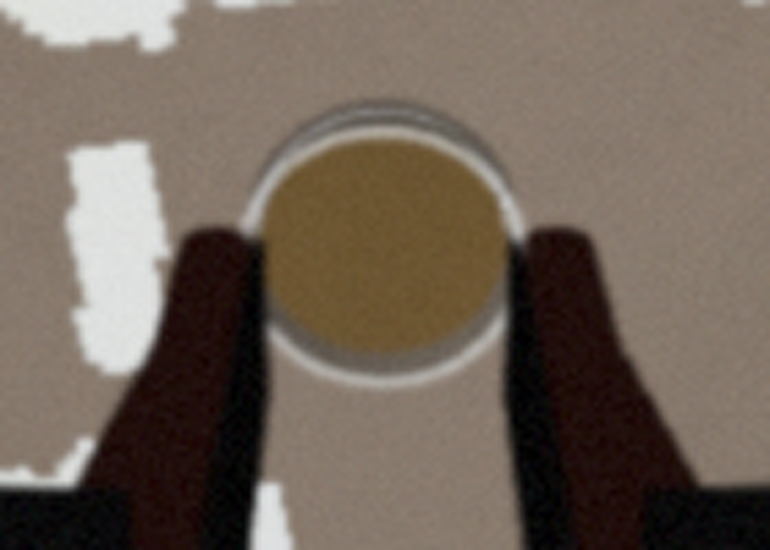

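Call:
servo_tool:
  increments:
    - [[0,0,0,0,0.2],[0,0,0,0,0.2],[0,0,0,0,0.2]]

```text
time: 4.5
eef_pos: [0.474, -0.0469, 0.0042]
orientation: [0.704, 0.051, 0.707, -0.05]
ft_force: [0.5, -0.6, -0.7]
opening: 0.0173
```

Run:
```python
from h import *
T=tool();print(T.round(4).tolist(),plan(np.array([.5098,-.0582,.004])+.001*SX,SY))
p,d=manip.capture("wrist");np.save("pics/w4T.npy",T);cv2.imwrite("pics/w4.png",p[:,:,::-1])
cv2.imwrite("pics/w4c.png",cv2.resize(p[190:290,190:330,::-1],None,fx=5.5,fy=5.5,interpolation=cv2.INTER_CUBIC))
```

```text
[[-0.0033, 0.1424, 0.9898, 0.474], [0.0021, 0.9898, -0.1424, -0.0469], [-1.0, 0.0016, -0.0036, 0.0042], [0.0, 0.0, 0.0, 1.0]] [array([ 0.003, -0.203,  1.267]), [np.float64(-0.013367818789369577), np.float64(35.98663218121063)]]
```

View pics/w4c.png

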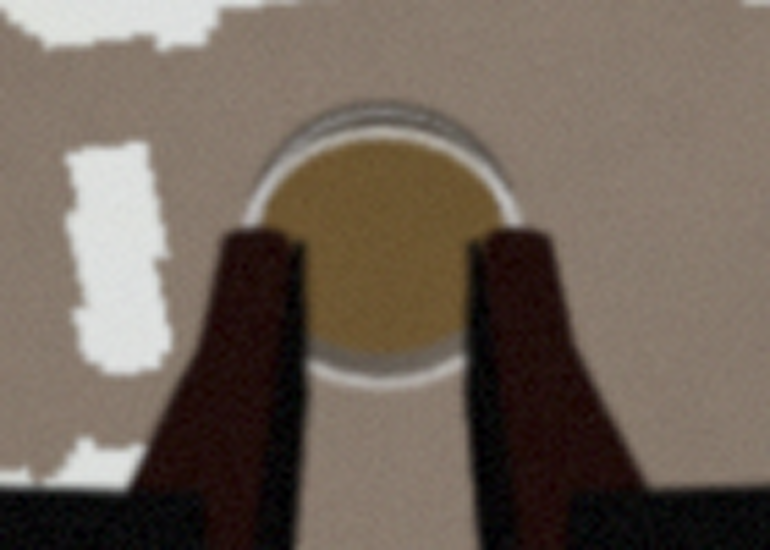

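```bash
cat >> h.py <<'E'
def proj(n,P,T=None):
    c=manip.calibration(n);K=np.array(c["intrinsics"]);M=np.array(c["pose"]) if n!="wrist" else T@np.array(c["hand_eye"])
    q=np.linalg.inv(M)@np.append(P,1);x,y,z=q[0],-q[1],-q[2]
    if n=="wrist":
        r=np.hypot(x,y);t=np.arctan2(r,z);x,y=x/r*t,y/r*t
    else:x,y=x/z,y/z
    return np.array([K[0][0]*x+K[0][2],K[1][1]*y+K[1][2]])
E
python3 - <<'E'
from h import *
T=tool()
p,d=manip.capture("scene");s=4.5;cv2.imwrite("pics/s4.png",cv2.resize(p[170:270,210:330,::-1],None,fx=6,fy=6,interpolation=cv2.INTER_CUBIC));np.save("pics/s4.npy",d)
for x in(0,-.01,-.02):
  for y in(-.009,-.016,.009):
    for z in(-.01,0,.01):
      P=T@np.array([x,y,z,1]);u=proj("scene",P[:3]);print(x,y,z,((u+.5-[210,170])*6-.5).round())
E
```

```text
0 -0.009 -0.01 [243. 340.]
0 -0.009 0 [263. 332.]
0 -0.009 0.01 [282. 325.]
0 -0.016 -0.01 [253. 348.]
0 -0.016 0 [272. 340.]
0 -0.016 0.01 [292. 332.]
0 0.009 -0.01 [220. 321.]
0 0.009 0 [239. 313.]
0 0.009 0.01 [258. 305.]
-0.01 -0.009 -0.01 [243. 320.]
-0.01 -0.009 0 [263. 313.]
-0.01 -0.009 0.01 [282. 305.]
-0.01 -0.016 -0.01 [252. 328.]
-0.01 -0.016 0 [272. 320.]
-0.01 -0.016 0.01 [292. 312.]
-0.01 0.009 -0.01 [219. 301.]
-0.01 0.009 0 [239. 293.]
-0.01 0.009 0.01 [258. 286.]
-0.02 -0.009 -0.01 [243. 300.]
-0.02 -0.009 0 [262. 293.]
-0.02 -0.009 0.01 [282. 285.]
-0.02 -0.016 -0.01 [252. 308.]
-0.02 -0.016 0 [272. 300.]
-0.02 -0.016 0.01 [292. 292.]
-0.02 0.009 -0.01 [219. 281.]
-0.02 0.009 0 [238. 274.]
-0.02 0.009 0.01 [258. 266.]
```

View pics/s4.png

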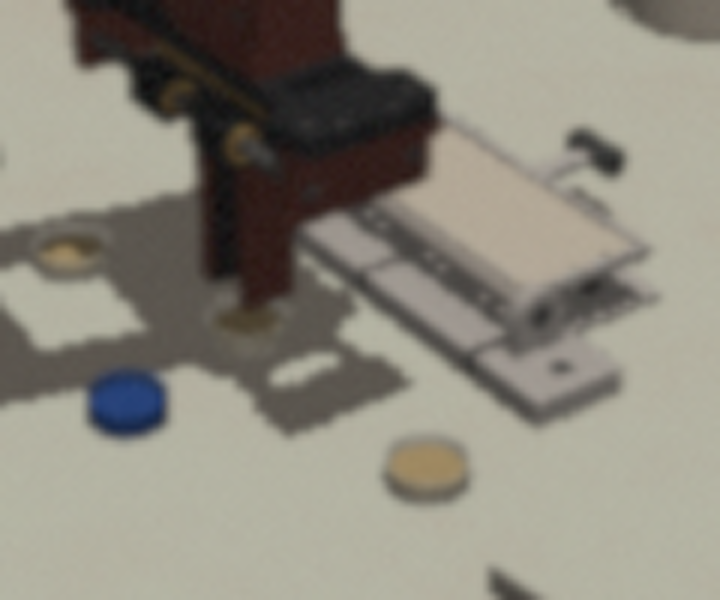

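Run:
```python
from h import *
f=lambda P:((proj("scene",np.array(P))+.5-[210,170])*6-.5).round()
print("C",f([.4555,-.168,.011]),"B",f([.472,-.0463,.011]),f([.472,-.0463,.0]),"blue",f([.399,-.0555,.011]),"bar",f([.654,-.08,.035]))
o=manip.get_obs();print(o["qpos"],o["ft_force"],o["opening"])
d=np.load("pics/s4.npy")
# depth of finger near tip and dish, in scene
for x,y in [(265,280),(265,295),(250,290),(280,270),(250,322),(240,330)]:
    u,v=210+x/6,170+y/6; print((x,y),bydepth("scene",u,v,d[int(round(v)),int(round(u))]).round(4))
```

```text
C [425. 452.] B [246. 311.] [246. 332.] blue [128. 389.] bar [595. 140.]
[-2.44880488e-01  4.74905321e-01  1.96707156e+00  1.94187167e-03
  7.03302768e-01 -1.67434171e+00] [0.10756501 0.16615657 0.22018972] 0.0175438481012572
(265, 280) [ 0.468  -0.0644  0.0355]
(265, 295) [ 0.4689 -0.0633  0.0271]
(250, 290) [ 0.4603 -0.0636  0.0337]
(280, 270) [ 0.4786 -0.0622  0.0346]
(250, 322) [ 0.473  -0.0491  0.0049]
(240, 330) [ 0.4682 -0.0481  0.0025]
```

Call:
servo_tool:
  increments:
    - [[0,0,-0.07,0,0.58],[0,0,-0.07,0,0.58],[0,0,-0.07,0,0.58],[0.07,0,-0.07,0,0.58],[0.14,0,-0.07,0,0.58],[0.2,0,-0.07,0,0.58],[0.2,0,-0.07,0,0.58]]

```text
time: 5.3
eef_pos: [0.4717, -0.0465, -0.0021]
orientation: [0.704, 0.051, 0.707, -0.05]
ft_force: [-0.1, 0.1, 0.2]
opening: 0.0509
```

Call:
servo_tool:
  increments:
    - [[0.1,0,0,0,0.58],[0.2,0,0,0,0.58],[0.3,0,0,0,0.58],[0.3,0,0,0,0.58]]

```text
time: 5.7
eef_pos: [0.4713, -0.0464, -0.0115]
orientation: [0.704, 0.051, 0.707, -0.05]
ft_force: [0.2, -0.1, -0.1]
opening: 0.0508
```

Run:
```python
from h import *
T=tool();print(T[:3,3])
p,d=manip.capture("wrist");np.save("pics/w5T.npy",T);cv2.imwrite("pics/w5.png",p[:,:,::-1])
a=cv2.resize(p[190:290,190:330,::-1],None,fx=5.5,fy=5.5,interpolation=cv2.INTER_CUBIC)
p,d=manip.capture("scene");b=cv2.resize(p[170:270,210:330,::-1],None,fx=5.5,fy=5.5,interpolation=cv2.INTER_CUBIC)
h=np.hstack([a,b]);cv2.imwrite("pics/ws5.png",cv2.resize(h,(800,int(h.shape[0]*800/h.shape[1]))))
```

```text
[ 0.47134324 -0.04644696 -0.01153256]
```

View pics/ws5.png

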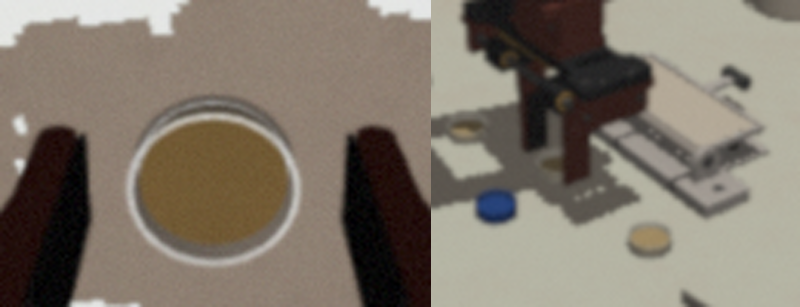

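Call:
servo_tool:
  increments:
    - [[0.08,0,0.05,0,0.58],[0.15,0,0.05,0,0.58],[0.18,0,0.05,0,0.58],[0.18,0,0.05,0,0.58]]

```text
time: 6.2
eef_pos: [0.4729, -0.0467, -0.0168]
orientation: [0.704, 0.051, 0.707, -0.05]
ft_force: [0.4, -0.0, -0.2]
opening: 0.051
```

Run:
```python
from h import *
T=tool();print(T[:3,3],manip.get_obs()["ft_force"])
p,d=manip.capture("wrist");np.save("pics/w6T.npy",T);cv2.imwrite("pics/w6.png",p[:,:,::-1])
a=cv2.resize(p[190:290,190:330,::-1],None,fx=5.5,fy=5.5,interpolation=cv2.INTER_CUBIC)
p,d=manip.capture("scene");b=cv2.resize(p[170:270,210:330,::-1],None,fx=5.5,fy=5.5,interpolation=cv2.INTER_CUBIC)
h=np.hstack([a,b]);cv2.imwrite("pics/ws6.png",cv2.resize(h,(800,int(h.shape[0]*800/h.shape[1]))))
```

```text
[ 0.47289707 -0.04667274 -0.01678998] [ 0.40081551 -0.00294797 -0.211135  ]
```

View pics/ws6.png

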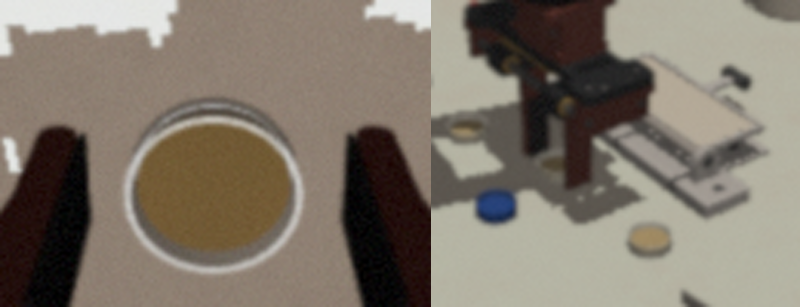

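Call:
servo_tool:
  increments:
    - [[0,0,0,0,0.25],[0,0,0,0,0.25],[0,0,0,0,0.25],[0,0,0,0,0.25]]

```text
time: 6.7
eef_pos: [0.473, -0.0467, -0.0166]
orientation: [0.704, 0.051, 0.707, -0.05]
ft_force: [-0.5, 0.4, 1.1]
opening: 0.0328
```

Run:
```python
from h import *
T=tool();print(T[:3,3],manip.get_obs()["ft_force"])
p,d=manip.capture("wrist");np.save("pics/w7T.npy",T);cv2.imwrite("pics/w7.png",p[:,:,::-1])
a=cv2.resize(p[190:290,190:330,::-1],None,fx=5.5,fy=5.5,interpolation=cv2.INTER_CUBIC)
p,d=manip.capture("scene");b=cv2.resize(p[170:270,210:330,::-1],None,fx=5.5,fy=5.5,interpolation=cv2.INTER_CUBIC)
h=np.hstack([a,b]);cv2.imwrite("pics/ws7.png",cv2.resize(h,(800,int(h.shape[0]*800/h.shape[1]))))
print(plan([.5098+.001,-.0582,T[2,3]],SY))
```

```text
[ 0.47300113 -0.04668915 -0.01660932] [-0.49348619  0.42069924  1.05698895]
[array([-0.006, -0.2  ,  1.302]), [np.float64(-0.012997401562406502), np.float64(35.9870025984376)]]
```

View pics/ws7.png

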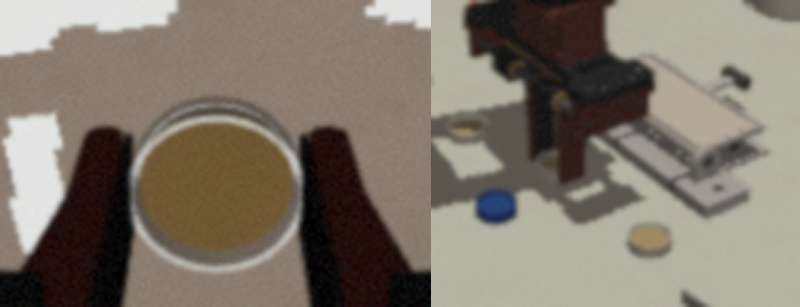

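Call:
servo_tool:
  increments:
    - [[0,-0.03,0.15,0,0.25],[0,-0.06,0.3,0,0.25],[0,-0.09,0.5,0,0.25],[0,-0.12,0.7,0,0.25],[0,-0.16,0.9,0,0.25],[0,-0.19,1.1,0,0.25],[0,-0.2,1.2,0,0.25],[0,-0.2,1.27,0,0.25],[0,-0.2,1.3,0,0.25],[0,-0.2,1.33,0,0.25],[0,-0.2,1.33,0,0.25]]

```text
time: 7.9
eef_pos: [0.5113, -0.0583, -0.0167]
orientation: [0.703, 0.051, 0.707, -0.05]
ft_force: [-4.2, 0.6, 7.1]
opening: 0.0323
```

Run:
```python
from h import *
T=tool();print(T[:3,3],manip.get_obs()["ft_force"])
p,d=manip.capture("wrist");np.save("pics/w8T.npy",T);cv2.imwrite("pics/w8.png",p[:,:,::-1])
a=cv2.resize(p[190:290,190:330,::-1],None,fx=5.5,fy=5.5,interpolation=cv2.INTER_CUBIC)
p,d=manip.capture("scene");b=cv2.resize(p[170:270,210:330,::-1],None,fx=5.5,fy=5.5,interpolation=cv2.INTER_CUBIC)
h=np.hstack([a,b]);cv2.imwrite("pics/ws8.png",cv2.resize(h,(800,int(h.shape[0]*800/h.shape[1]))))
```

```text
[ 0.51131652 -0.05834328 -0.01667192] [-4.16419198  0.60751059  7.10649813]
```

View pics/ws8.png

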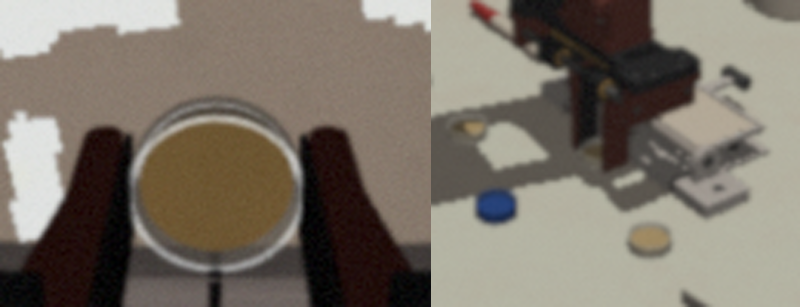

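Call:
servo_tool:
  increments:
    - [[0,0,0,0,0.55],[0,0,0,0,0.55],[0,0,0,0,0.55],[-0.5,0,0,0,0.55],[-1,0,0,0,0.55],[-1.8,0,0,0,0.55],[-2.2,0,0,0,0.55],[-2.2,0,0,0,0.55]]

```text
time: 8.8
eef_pos: [0.5134, -0.0589, 0.0508]
orientation: [0.705, 0.051, 0.706, -0.05]
ft_force: [0.5, 0.7, -0.1]
opening: 0.0482
```

Run:
```python
from h import *
T=tool();print(T[:3,3],manip.get_obs()["ft_force"])
p,d=manip.capture("wrist");np.save("pics/w9T.npy",T);cv2.imwrite("pics/w9.png",p[:,:,::-1])
cv2.imwrite("pics/w9b.png",cv2.resize(p[:,:,::-1],None,fx=1.5,fy=1.5,interpolation=cv2.INTER_CUBIC))
print(plan([.4557+.001,.0483,T[2,3]],SY),plan([.4557+.001,.0483,-.0165],SY))
```

```text
[ 0.51335271 -0.05889596  0.05076902] [ 0.54464081  0.65501826 -0.09558243]
[array([-0.019,  3.265, -2.348]), [np.float64(-0.01232365068598956), np.float64(35.987676349314015)]] [array([ 2.223,  3.262, -2.34 ]), [np.float64(-0.01232365068598956), np.float64(35.987676349314015)]]
```

View pics/w9b.png

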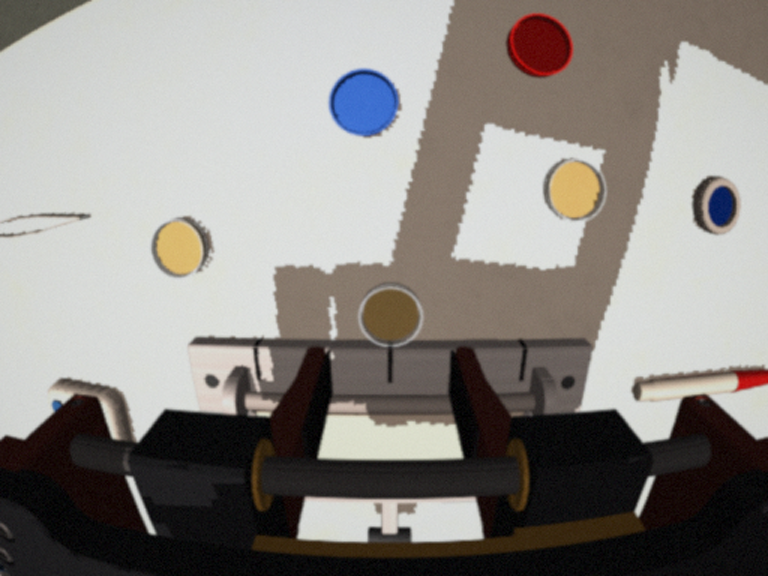

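Call:
servo_tool:
  increments:
    - [[0,0.65,-0.5,0,0.58],[0,1.3,-1,0,0.58],[0,2,-1.5,0,0.58],[0,2.65,-1.95,0,0.58],[0,3.27,-2.34,0,0.58],[0,3.27,-2.34,0,0.58],[0.6,3.27,-2.34,0,0.58],[1.2,3.27,-2.34,0,0.58],[1.2,3.27,-2.34,0,0.58]]

```text
time: 9.75
eef_pos: [0.4554, 0.0479, 0.0121]
orientation: [0.703, 0.051, 0.708, -0.05]
ft_force: [0.4, -0.1, -1.2]
opening: 0.0515
```

Run:
```python
from h import *
T=tool();print(T[:3,3],manip.get_obs()["ft_force"])
p,d=manip.capture("wrist");np.save("pics/w10T.npy",T);cv2.imwrite("pics/w10.png",p[:,:,::-1])
cv2.imwrite("pics/w10b.png",cv2.resize(p[:,:,::-1],None,fx=1.5,fy=1.5,interpolation=cv2.INTER_CUBIC))
print(plan([.4557+.001,.0483,-.0165],SY))
```

```text
[0.4554097  0.04793019 0.01211711] [ 0.43744284 -0.14771678 -1.18378428]
[array([0.984, 0.014, 0.029]), [np.float64(-0.015729049957058636), np.float64(35.98427095004295)]]
```

View pics/w10b.png

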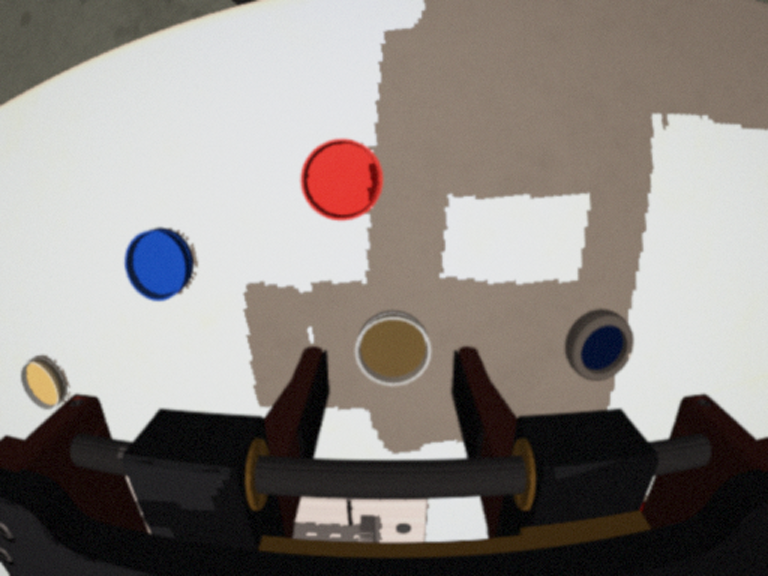

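Call:
servo_tool:
  increments:
    - [[0.35,0.02,0.03,0,0.58],[0.65,0.02,0.04,0,0.58],[0.85,0.02,0.04,0,0.58],[0.97,0.02,0.05,0,0.58],[0.97,0.02,0.05,0,0.25],[0.97,0.02,0.05,0,0.25],[0.97,0.02,0.05,0,0.25],[0.97,0.02,0.05,0,0.25],[0.97,0.02,0.05,0,0.25]]

```text
time: 10.7
eef_pos: [0.4575, 0.0484, -0.0159]
orientation: [0.703, 0.051, 0.707, -0.05]
ft_force: [0.4, 0.0, 0.3]
opening: 0.0323
```

Run:
```python
from h import *
T=tool();print(T[:3,3],manip.get_obs()["ft_force"])
print(plan([.5204+.001,.0161,T[2,3]],SY))
```

```text
[ 0.45748213  0.04840352 -0.01589044] [0.3539372  0.00831821 0.33173577]
[array([-0.014, -0.762,  2.262]), [np.float64(-0.014118479568308561), np.float64(35.9858815204317)]]
```

Call:
servo_tool:
  increments:
    - [[0,-0.15,0.2,0,0.25],[0,-0.3,0.45,0,0.25],[0,-0.4,0.7,0,0.25],[0,-0.5,0.95,0,0.25],[0,-0.6,1.2,0,0.25],[0,-0.7,1.5,0,0.25],[0,-0.76,1.8,0,0.25],[0,-0.76,2.05,0,0.25],[0,-0.76,2.2,0,0.25],[0,-0.76,2.26,0,0.25],[0,-0.76,2.3,0,0.25],[0,-0.76,2.3,0,0.25]]

```text
time: 11.9
eef_pos: [0.5213, 0.0158, -0.016]
orientation: [0.702, 0.051, 0.708, -0.05]
ft_force: [-5.1, 1.0, 10.1]
opening: 0.0327
```

Run:
```python
from h import *
T=tool();print(T[:3,3],manip.get_obs()["ft_force"])
p,d=manip.capture("wrist");cv2.imwrite("pics/w11.png",p[:,:,::-1])
cv2.imwrite("pics/w11b.png",cv2.resize(p[180:320,150:370,::-1],None,fx=3,fy=3,interpolation=cv2.INTER_CUBIC))
```

```text
[ 0.52126062  0.01583406 -0.01600007] [-5.08536863  1.03395051 10.07402263]
```

View pics/w11b.png

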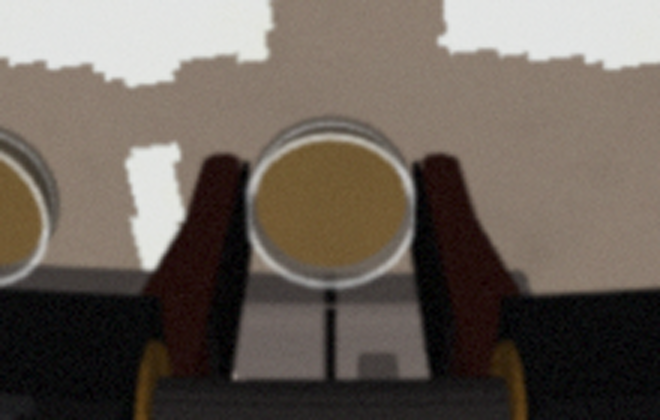

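Call:
servo_tool:
  increments:
    - [[0,0,0,0,0.55],[0,0,0,0,0.55],[0,0,0,0,0.55],[-0.5,0,0,0,0.55],[-1,0,0,0,0.55],[-1.8,0,0,0,0.55],[-2.2,0,0,0,0.55],[-2.2,0,0,0,0.55]]

```text
time: 12.75
eef_pos: [0.5236, 0.0155, 0.0514]
orientation: [0.704, 0.051, 0.707, -0.05]
ft_force: [-0.7, 0.4, -0.5]
opening: 0.0484
```

Run:
```python
from h import *
T=tool();print(T[:3,3],manip.get_obs()["ft_force"])
print(plan([.4556+.001,-.1665,T[2,3]],SY))
```

```text
[0.52359104 0.01547602 0.05143532] [-0.67349223  0.39515393 -0.51597631]
[array([ 0.   , -6.322, -1.345]), [np.float64(-0.01597429757769152), np.float64(35.98402570242231)]]
```

Call:
servo_tool:
  increments:
    - [[0,-0.8,-0.2,0,0.58],[0,-1.8,-0.4,0,0.58],[0,-2.8,-0.6,0,0.58],[0,-3.8,-0.8,0,0.58],[0,-4.8,-1,0,0.58],[0,-5.6,-1.2,0,0.58],[0,-6.32,-1.35,0,0.58],[0,-6.32,-1.35,0,0.58],[0.6,-6.32,-1.35,0,0.58],[1.2,-6.32,-1.35,0,0.58],[1.2,-6.32,-1.35,0,0.58]]

```text
time: 13.85
eef_pos: [0.4545, -0.1647, 0.0133]
orientation: [0.702, 0.052, 0.709, -0.049]
ft_force: [0.3, -0.1, -0.5]
opening: 0.0511
```

Run:
```python
from h import *
T=tool();print(T[:3,3],manip.get_obs()["ft_force"])
p,d=manip.capture("wrist");cv2.imwrite("pics/w12.png",p[:,:,::-1])
cv2.imwrite("pics/w12b.png",cv2.resize(p[:,:,::-1],None,fx=1.5,fy=1.5,interpolation=cv2.INTER_CUBIC))
print(plan([.4557+.001,-.1665,-.0163],SY))
```

```text
[ 0.45451754 -0.16467826  0.01329647] [ 0.33251688 -0.05629109 -0.52309556]
[array([ 1.017, -0.045,  0.067]), [np.float64(-0.01117154961463793), np.float64(35.98882845038536)]]
```

View pics/w12b.png

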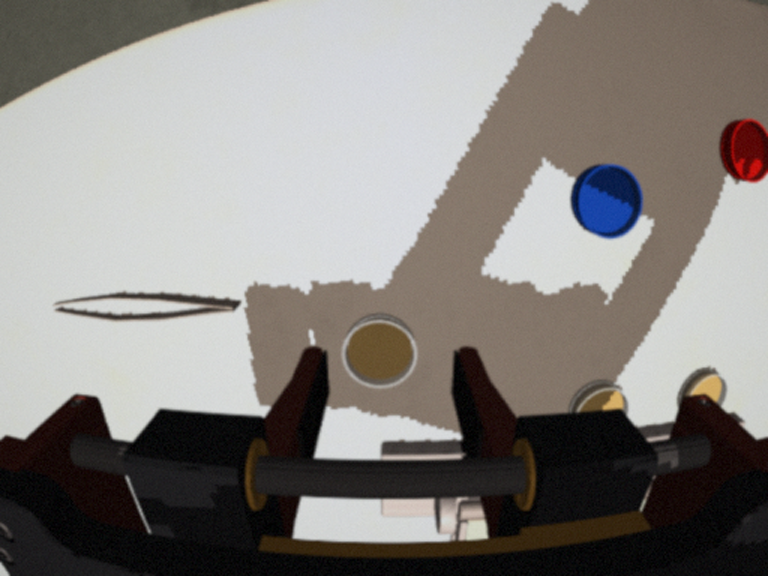

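Call:
servo_tool:
  increments:
    - [[0,-0.18,0.05,0,0.58],[0.35,-0.18,0.06,0,0.58],[0.65,-0.18,0.07,0,0.58],[0.85,-0.18,0.07,0,0.58],[1,-0.18,0.08,0,0.58],[1,-0.18,0.08,0,0.25],[1,-0.18,0.08,0,0.25],[1,-0.18,0.08,0,0.25],[1,-0.18,0.08,0,0.25],[1,-0.18,0.08,0,0.25]]

```text
time: 14.9
eef_pos: [0.4566, -0.1706, -0.0156]
orientation: [0.703, 0.051, 0.708, -0.049]
ft_force: [-0.4, 0.6, -0.9]
opening: 0.0325
```

Run:
```python
from h import *
T=tool();print(T[:3,3],manip.get_obs()["ft_force"])
print(plan([.4992+.001,-.1325,T[2,3]],SY))
```

```text
[ 0.45664894 -0.17063295 -0.01558415] [-0.41791797  0.63445617 -0.88188584]
[array([-0.007,  1.465,  1.256]), [np.float64(-0.011975791769992573), np.float64(35.98802420823001)]]
```

Call:
servo_tool:
  increments:
    - [[0,0.2,0.1,0,0.25],[0,0.4,0.2,0,0.25],[0,0.6,0.3,0,0.25],[0,0.85,0.4,0,0.25],[0,1.1,0.5,0,0.25],[0,1.3,0.65,0,0.25],[0,1.42,0.85,0,0.25],[0,1.46,1.05,0,0.25],[0,1.46,1.18,0,0.25],[0,1.46,1.24,0,0.25],[0,1.46,1.29,0,0.25],[0,1.46,1.29,0,0.25]]

```text
time: 16.1
eef_pos: [0.5009, -0.1329, -0.0157]
orientation: [0.702, 0.052, 0.708, -0.049]
ft_force: [-1.6, 0.1, 3.4]
opening: 0.0324
```

Run:
```python
from h import *
T=tool();print(T[:3,3],manip.get_obs()["ft_force"])
p,d=manip.capture("wrist");cv2.imwrite("pics/w13.png",p[:,:,::-1])
cv2.imwrite("pics/w13b.png",cv2.resize(p[180:320,150:370,::-1],None,fx=3,fy=3,interpolation=cv2.INTER_CUBIC))
```

```text
[ 0.50094493 -0.13292747 -0.01571033] [-1.5995253   0.11475428  3.43087579]
```

View pics/w13b.png

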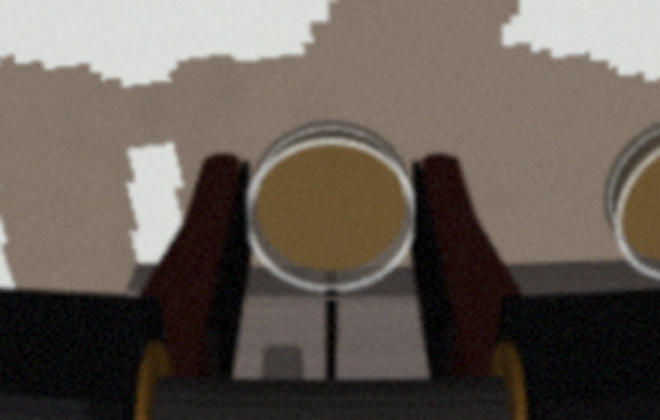

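Call:
servo_tool:
  increments:
    - [[0,0,0,0,0.55],[0,0,0,0,0.55],[0,0,0,0,0.55],[-0.5,0,0,0,0.55],[-1,0,0,0,0.55],[-1.8,0,0,0,0.55],[-3,0,0,0,0.55],[-4.2,0.8,0,0,0.55],[-5.2,1.6,0,0,0.55],[-5.5,2.4,0,0,0.55],[-5.5,2.4,0,0,0.55]]

```text
time: 17.25
eef_pos: [0.514, -0.0604, 0.1514]
orientation: [0.704, 0.051, 0.707, -0.049]
ft_force: [0.3, -0.3, -0.3]
opening: 0.0485
```

Run:
```python
from h import *
T=tool();print(T.round(4).tolist(),manip.get_obs()["ft_force"])
p,d=manip.capture("wrist");cv2.imwrite("pics/w14.png",p[:,:,::-1]);np.save("pics/w14T.npy",T)
cv2.imwrite("pics/w14b.png",cv2.resize(p[:,:,::-1],None,fx=1.5,fy=1.5,interpolation=cv2.INTER_CUBIC))
p,d=manip.capture("top");cv2.imwrite("pics/t14.png",cv2.resize(p[140:285,160:430,::-1],None,fx=2.9,fy=2.9,interpolation=cv2.INTER_CUBIC))
```

```text
[[-0.0037, 0.1403, 0.9901, 0.514], [0.0033, 0.9901, -0.1403, -0.0604], [-1.0, 0.0027, -0.0042, 0.1514], [0.0, 0.0, 0.0, 1.0]] [ 0.33421597 -0.26016334 -0.34825737]
```

View pics/w14b.png

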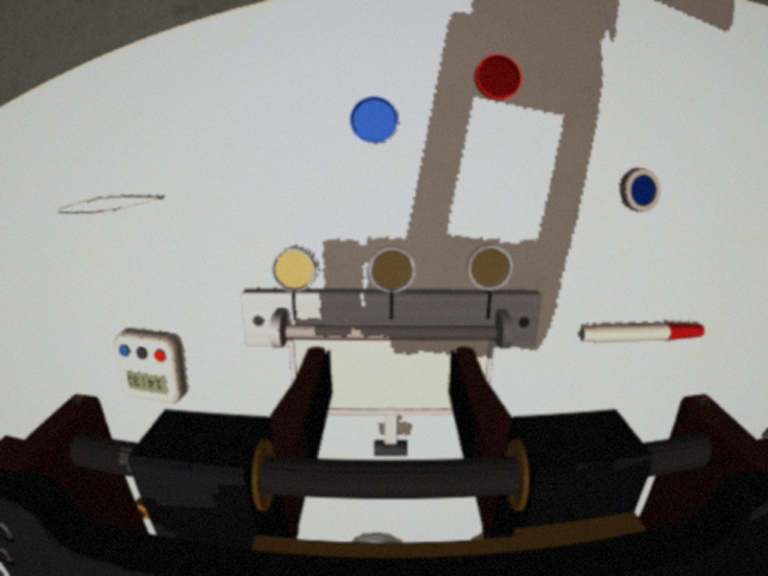

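View pics/t14.png

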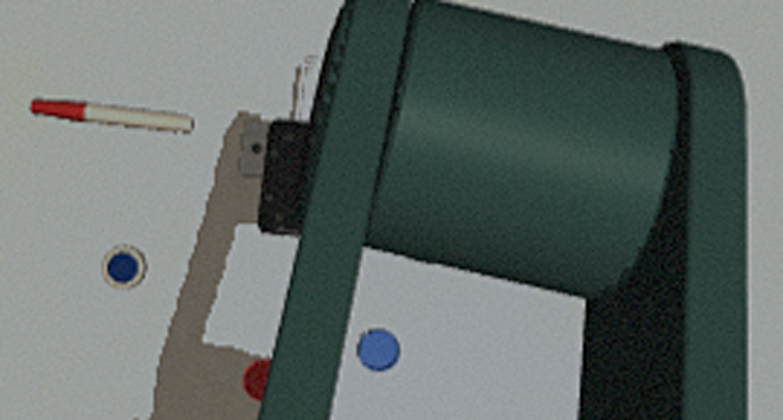

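Run:
```python
from h import *
print(plan([.6548,-.0793,.05],SY))
T=np.load("pics/w14T.npy")
for u,v in [(390,447)]: print(atz("wrist",(u+.5)/1.5-.5,(v+.5)/1.5-.5,.036,T))
```

```text
[array([3.273, 0.097, 4.809]), [np.float64(0.0013100806390555313), np.float64(-35.99868991936095)]]
[ 0.65164649 -0.07881734  0.036     ]
```

Call:
servo_tool:
  increments:
    - [[0,0.03,0.7,0,0.58],[0,0.06,1.6,0,0.58],[0,0.1,2.6,0,0.58],[0,0.1,3.6,0,0.58],[0,0.1,4.4,0,0.58],[0,0.1,4.81,0,0.58],[0.8,0.1,4.81,0,0.58],[1.8,0.1,4.81,0,0.58],[2.7,0.1,4.81,0,0.58],[3.2,0.1,4.81,0,0.58],[3.2,0.1,4.81,0,0.58]]

```text
time: 18.45
eef_pos: [0.652, -0.0792, 0.0493]
orientation: [0.7, 0.051, 0.71, -0.049]
ft_force: [-1.3, 0.3, -0.6]
opening: 0.0513
```

Run:
```python
from h import *
T=tool();print(T.round(4).tolist(),manip.get_obs()["ft_force"],manip.get_obs()["qpos"].round(2))
p,d=manip.capture("wrist");cv2.imwrite("pics/w15.png",p[:,:,::-1]);np.save("pics/w15T.npy",T)
cv2.imwrite("pics/w15b.png",cv2.resize(p[:,:,::-1],None,fx=1.5,fy=1.5,interpolation=cv2.INTER_CUBIC))
p,d=manip.capture("scene");cv2.imwrite("pics/s15.png",cv2.resize(p[110:270,210:390,::-1],None,fx=4,fy=4,interpolation=cv2.INTER_CUBIC))
```

```text
[[-0.0136, 0.1416, 0.9898, 0.652], [0.0042, 0.9899, -0.1416, -0.0792], [-0.9999, 0.0022, -0.014, 0.0493], [0.0, 0.0, 0.0, 1.0]] [-1.33649898  0.30173345 -0.55082408] [-0.23  0.6   1.51  0.    1.04 -1.66]
```

View pics/w15b.png

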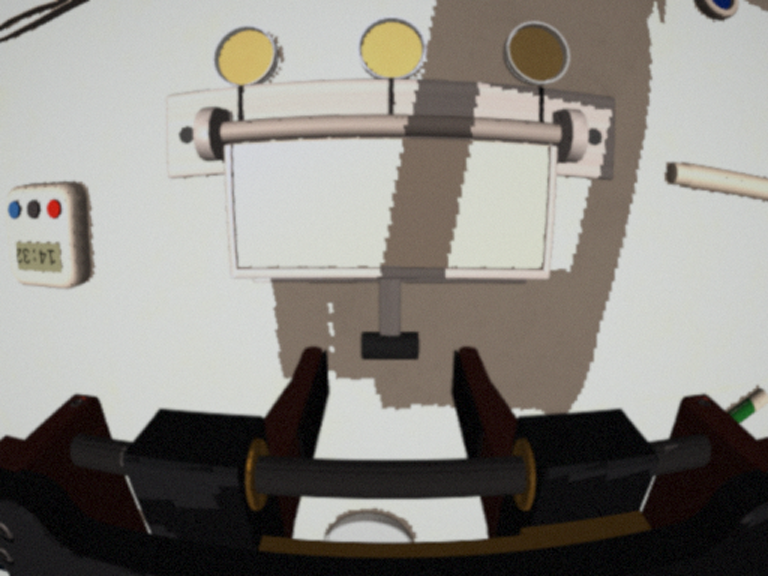

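View pics/s15.png

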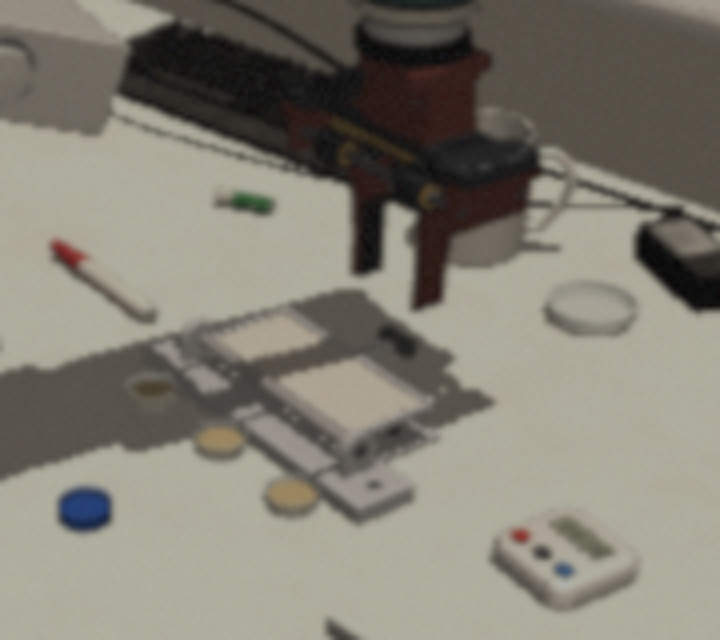

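Run:
```python
from h import *
T=np.load("pics/w15T.npy")
print(atz("wrist",(390+.5)/1.5-.5,(345+.5)/1.5-.5,.033,T), plan([.654,-.0793,-.006],SY))
```

```text
[ 0.65564297 -0.07895931  0.033     ] [array([ 1.947,  0.003, -0.014]), [np.float64(-0.0023742325281146796), np.float64(35.99762576747189)]]
```

Call:
servo_tool:
  increments:
    - [[0.5,0,0.01,0,0.58],[1,0,0.01,0,0.58],[1.4,0,0.02,0,0.58],[1.7,0,0.02,0,0.58],[1.88,0,0.02,0,0.58],[1.95,0,0.02,0,0.58],[1.95,0,0.02,0,0.58]]

```text
time: 19.25
eef_pos: [0.6549, -0.0794, -0.0064]
orientation: [0.702, 0.051, 0.708, -0.049]
ft_force: [0.2, -0.3, 0.9]
opening: 0.0511
```

Run:
```python
from h import *
T=tool();print(T.round(4).tolist(),manip.get_obs()["ft_force"])
p,d=manip.capture("wrist");np.save("pics/w16T.npy",T)
a=cv2.resize(p[150:320,150:370,::-1],None,fx=2.5,fy=2.5,interpolation=cv2.INTER_CUBIC)
p,d=manip.capture("scene");b=cv2.resize(p[140:230,260:376,::-1],(550,425),interpolation=cv2.INTER_CUBIC)
h=np.hstack([a,b]);cv2.imwrite("pics/ws16.png",cv2.resize(h,(800,int(h.shape[0]*800/h.shape[1]))))
```

```text
[[-0.0083, 0.1414, 0.9899, 0.6549], [0.0031, 0.99, -0.1413, -0.0794], [-1.0, 0.0019, -0.0086, -0.0064], [0.0, 0.0, 0.0, 1.0]] [ 0.22472211 -0.31964026  0.94206371]
```

View pics/ws16.png

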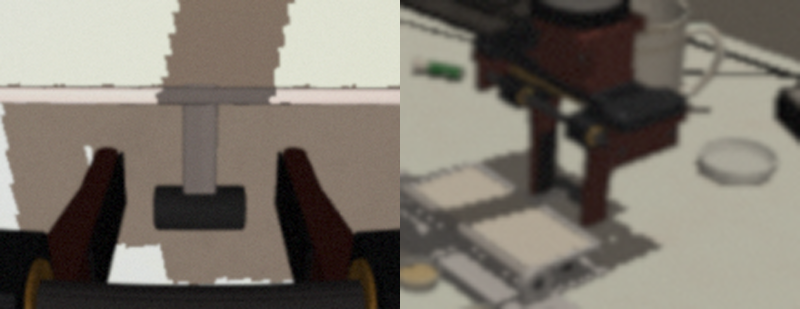

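Call:
servo_tool:
  increments:
    - [[0,0,0,0,0.15],[0,0,0,0,0.15],[0,0,0,0,0.15],[0,0,0,0,0.15],[0,0,0,0,0.15],[0,0,0,0,0.15]]

```text
time: 19.95
eef_pos: [0.6556, -0.0798, -0.0054]
orientation: [0.703, 0.051, 0.708, -0.049]
ft_force: [-0.9, -0.7, 2.6]
opening: 0.0275
```

Run:
```python
from h import *
T=tool();print(T.round(4).tolist(),manip.get_obs()["ft_force"],manip.get_obs()["moment"])
p,d=manip.capture("wrist");np.save("pics/w17T.npy",T)
cv2.imwrite("pics/w17.png",cv2.resize(p[150:320,150:370,::-1],None,fx=2.5,fy=2.5,interpolation=cv2.INTER_CUBIC))
# arc path in tool units
R0=T[:3,:3]
for th in np.radians([0,5,10,15,20,25,30,35,40,45,50,55,60,65,70,75,80,85,90]):
    dw=.105*((np.cos(th)-1)*SX+np.sin(th)*np.array([0,0,1])); print(round(np.degrees(th)),(R0.T@dw/.03).round(2).tolist())
```

```text
[[-0.0068, 0.1413, 0.9899, 0.6556], [0.0024, 0.99, -0.1413, -0.0798], [-1.0, 0.0015, -0.0071, -0.0054], [0.0, 0.0, 0.0, 1.0]] [-0.93205354 -0.70952368  2.61591532] [-0.1583176  -0.06729626 -0.08508202]
0 [0.0, 0.0, 0.0]
5 [-0.3, 0.0, -0.02]
10 [-0.61, 0.0, -0.06]
15 [-0.9, 0.0, -0.13]
20 [-1.2, 0.0, -0.22]
25 [-1.48, 0.0, -0.34]
30 [-1.75, 0.0, -0.48]
35 [-2.0, 0.0, -0.65]
40 [-2.24, 0.0, -0.83]
45 [-2.47, 0.0, -1.04]
50 [-2.67, 0.0, -1.27]
55 [-2.86, 0.0, -1.51]
60 [-3.02, 0.0, -1.77]
65 [-3.16, 0.0, -2.04]
70 [-3.27, 0.0, -2.33]
75 [-3.36, 0.0, -2.62]
80 [-3.43, 0.0, -2.92]
85 [-3.46, 0.0, -3.22]
90 [-3.48, 0.0, -3.52]
```

View pics/w17.png

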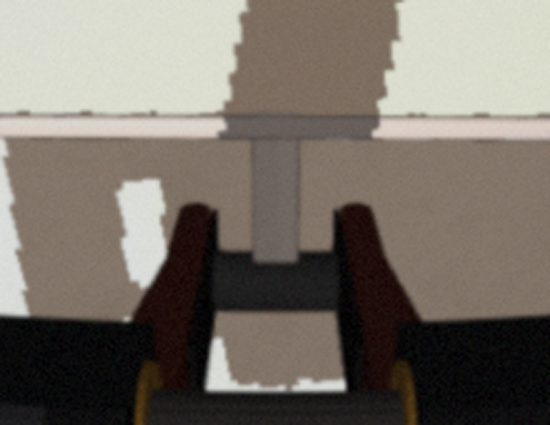

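Call:
servo_tool:
  increments:
    - [[-0.15,0,0,0,0.15],[-0.3,0,-0.02,0,0.15],[-0.46,0,-0.04,0,0.15],[-0.61,0,-0.06,0,0.15],[-0.76,0,-0.09,0,0.15],[-0.9,0,-0.13,0,0.15],[-1.05,0,-0.17,0,0.15],[-1.2,0,-0.22,0,0.15],[-1.34,0,-0.28,0,0.15],[-1.48,0,-0.34,0,0.15],[-1.62,0,-0.41,0,0.15],[-1.75,0,-0.48,0,0.15]]

```text
time: 21.2
eef_pos: [0.641, -0.0777, 0.0473]
orientation: [0.703, 0.051, 0.708, -0.049]
ft_force: [-1.8, 0.5, -4.4]
opening: 0.0276
```

```bash
cat > arc.py <<'E'
from h import *
T=tool();o=manip.get_obs();print(T.round(4).tolist(),o["ft_force"],o["moment"],o["opening"])
R0=T[:3,:3]
P0=np.array([.6556,-.0798,-.0054]);d=T[:3,3]-P0
print("stand dx,dy,dz",d@SX,d@SY,d[2],"angle by arc",np.degrees(np.arctan2(d[2],.105+d@SX)),"r",np.hypot(d[2],.105+d@SX))
for th in np.radians(np.arange(30,91,5)):
    dw=P0+.105*((np.cos(th)-1)*SX+np.sin(th)*np.array([0,0,1]))-T[:3,3]; print(round(np.degrees(th)),(R0.T@dw/.03).round(2).tolist())
E
python3 arc.py
python3 - <<'E'
from h import *
p,d=manip.capture("wrist")
a=cv2.resize(p[150:320,150:370,::-1],None,fx=2.5,fy=2.5,interpolation=cv2.INTER_CUBIC)
p,d=manip.capture("scene");b=cv2.resize(p[130:230,240:370,::-1],(550,425),interpolation=cv2.INTER_CUBIC)
h=np.hstack([a,b]);cv2.imwrite("pics/ws18.png",cv2.resize(h,(800,int(h.shape[0]*800/h.shape[1]))))
E
```

```text
[[-0.0077, 0.1413, 0.9899, 0.641], [0.0028, 0.99, -0.1413, -0.0777], [-1.0, 0.0017, -0.008, 0.0473], [0.0, 0.0, 0.0, 1.0]] [-1.77898957  0.51011083 -4.35450532] [ 0.04540299  0.03114945 -0.04359162] 0.027643303694105326
stand dx,dy,dz -0.014737176665622173 5.024164503686349e-05 0.05267876330005098 angle by arc 30.268488856875763 r 0.10451042713105664
30 [0.01, -0.0, 0.02]
35 [-0.25, -0.0, -0.14]
40 [-0.49, -0.0, -0.33]
45 [-0.71, -0.0, -0.54]
50 [-0.92, -0.0, -0.77]
55 [-1.1, 0.0, -1.01]
60 [-1.27, 0.0, -1.27]
65 [-1.4, 0.0, -1.54]
70 [-1.52, 0.0, -1.82]
75 [-1.61, 0.0, -2.12]
80 [-1.67, 0.0, -2.41]
85 [-1.71, 0.0, -2.72]
90 [-1.72, 0.0, -3.02]
```

View pics/ws18.png

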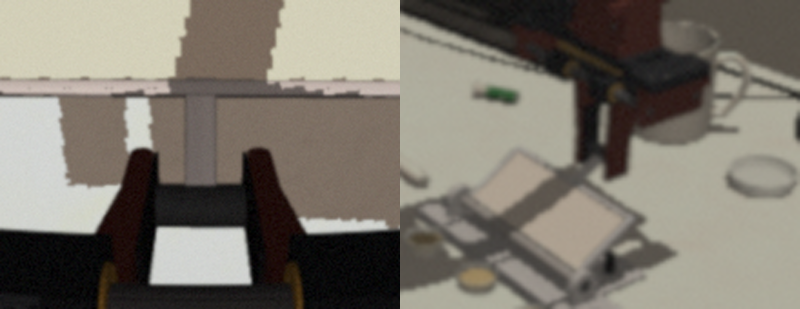

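Call:
servo_tool:
  increments:
    - [[-0.12,0,-0.06,0,0.15],[-0.25,0,-0.14,0,0.15],[-0.37,0,-0.23,0,0.15],[-0.49,0,-0.33,0,0.15],[-0.6,0,-0.43,0,0.15],[-0.71,0,-0.54,0,0.15],[-0.82,0,-0.65,0,0.15],[-0.92,0,-0.77,0,0.15],[-1.01,0,-0.89,0,0.15],[-1.1,0,-1.01,0,0.15],[-1.19,0,-1.14,0,0.15],[-1.27,0,-1.27,0,0.15]]

```text
time: 22.5
eef_pos: [0.6037, -0.0722, 0.0863]
orientation: [0.703, 0.051, 0.708, -0.049]
ft_force: [0.6, 1.9, -5.2]
opening: 0.0277
```

```bash
python3 arc.py
```

```text
[[-0.0067, 0.1414, 0.9899, 0.6037], [0.0029, 0.99, -0.1414, -0.0722], [-1.0, 0.0019, -0.0071, 0.0863], [0.0, 0.0, 0.0, 1.0]] [ 0.58739532  1.91412202 -5.18368551] [ 0.27169984 -0.369966   -0.05286638] 0.027669353714090714
stand dx,dy,dz -0.05250140078861628 0.00018757009725727252 0.09166066242242786 angle by arc 60.198097051997884 r 0.10563039313983347
30 [1.3, -0.01, 1.29]
35 [1.04, -0.01, 1.12]
40 [0.8, -0.01, 0.94]
45 [0.58, -0.01, 0.73]
50 [0.37, -0.01, 0.5]
55 [0.19, -0.01, 0.26]
60 [0.02, -0.01, 0.0]
65 [-0.11, -0.01, -0.27]
70 [-0.23, -0.01, -0.55]
75 [-0.32, -0.01, -0.85]
80 [-0.38, -0.01, -1.15]
85 [-0.42, -0.01, -1.45]
90 [-0.43, -0.01, -1.75]
```

Call:
servo_tool:
  increments:
    - [[-0.05,0,-0.13,0,0.15],[-0.11,0,-0.27,0,0.15],[-0.17,0,-0.41,0,0.15],[-0.23,0,-0.55,0,0.15],[-0.27,0,-0.7,0,0.15],[-0.32,0,-0.85,0,0.15],[-0.35,0,-1,0,0.15],[-0.38,0,-1.15,0,0.15],[-0.4,0,-1.27,0,0.15],[-0.41,0,-1.38,0,0.15],[-0.42,0,-1.45,0,0.15],[-0.42,0,-1.45,0,0.15]]

```text
time: 23.7
eef_pos: [0.5609, -0.0659, 0.0998]
orientation: [0.703, 0.051, 0.707, -0.049]
ft_force: [3.6, 3.6, 5.8]
opening: 0.0277
```

```bash
python3 arc.py
python3 - <<'E'
from h import *
T=tool();p,d=manip.capture("wrist");np.save("pics/w19.npy",d);np.save("pics/w19T.npy",T)
a=cv2.resize(p[150:320,150:370,::-1],None,fx=2.5,fy=2.5,interpolation=cv2.INTER_CUBIC)
p,d=manip.capture("scene");np.save("pics/s19.npy",d);cv2.imwrite("pics/s19.png",p[:,:,::-1]);b=cv2.resize(p[130:230,220:350,::-1],(550,425),interpolation=cv2.INTER_CUBIC)
h=np.hstack([a,b]);cv2.imwrite("pics/ws19.png",cv2.resize(h,(800,int(h.shape[0]*800/h.shape[1]))))
E
```

```text
[[-0.0055, 0.1414, 0.9899, 0.5609], [0.0029, 0.9899, -0.1414, -0.0659], [-1.0, 0.0021, -0.0059, 0.0998], [0.0, 0.0, 0.0, 1.0]] [3.56788463 3.61050639 5.81578759] [ 0.68487123 -0.76226844 -0.01421205] 0.027714440583316343
stand dx,dy,dz -0.09570649033845961 0.000346360757443376 0.10522625558105035 angle by arc 84.95277273613581 r 0.10563585653289169
30 [1.74, -0.01, 2.73]
35 [1.48, -0.01, 2.57]
40 [1.24, -0.01, 2.38]
45 [1.02, -0.01, 2.17]
50 [0.81, -0.01, 1.94]
55 [0.63, -0.01, 1.7]
60 [0.47, -0.01, 1.44]
65 [0.33, -0.01, 1.17]
70 [0.21, -0.01, 0.89]
75 [0.12, -0.01, 0.6]
80 [0.06, -0.01, 0.3]
85 [0.02, -0.01, -0.0]
90 [0.01, -0.01, -0.31]
```

View pics/ws19.png

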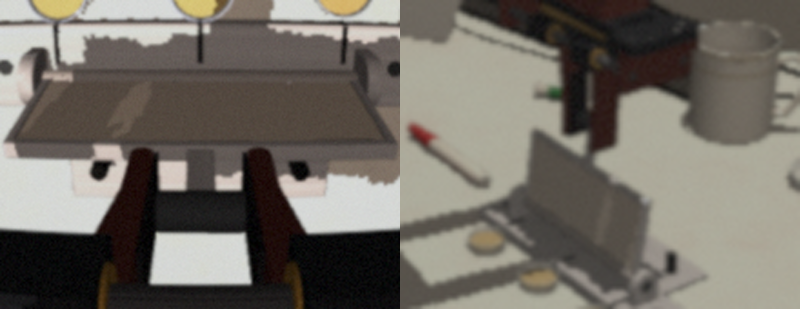

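Call:
servo_tool:
  increments:
    - [[0,0,-0.08,0,0.15],[0,0,-0.16,0,0.15],[0.01,0,-0.24,0,0.15],[0.01,0,-0.31,0,0.15],[0.01,0,-0.31,0,0.15],[0.01,0,-0.31,0,0.15]]

```text
time: 24.4
eef_pos: [0.5522, -0.0646, 0.1003]
orientation: [0.704, 0.051, 0.707, -0.049]
ft_force: [2.6, 4.5, 8.0]
opening: 0.0279
```

```bash
python3 arc.py|head -2
python3 - <<'E'
from h import *
T=tool();p,d=manip.capture("wrist");np.save("pics/w20.npy",d);np.save("pics/w20T.npy",T);cv2.imwrite("pics/w20f.png",p[:,:,::-1])
cv2.imwrite("pics/w20.png",cv2.resize(p[:,:,::-1],None,fx=1.5,fy=1.5,interpolation=cv2.INTER_CUBIC))
p,d=manip.capture("scene");np.save("pics/s20.npy",d);cv2.imwrite("pics/s20f.png",p[:,:,::-1]);cv2.imwrite("pics/s20.png",cv2.resize(p[130:240,215:355,::-1],None,fx=5,fy=5,interpolation=cv2.INTER_CUBIC))
E
```

```text
[[-0.0043, 0.1415, 0.9899, 0.5522], [0.0028, 0.9899, -0.1415, -0.0646], [-1.0, 0.0022, -0.0047, 0.1003], [0.0, 0.0, 0.0, 1.0]] [2.63094197 4.51463315 7.95411122] [ 0.65596212 -0.73668989 -0.07833872] 0.027867422253742828
stand dx,dy,dz -0.104535757908664 0.0003993313355862483 0.10565560056431358 angle by arc 89.7482486381504 r 0.10565662048033313
```

View pics/w20.png

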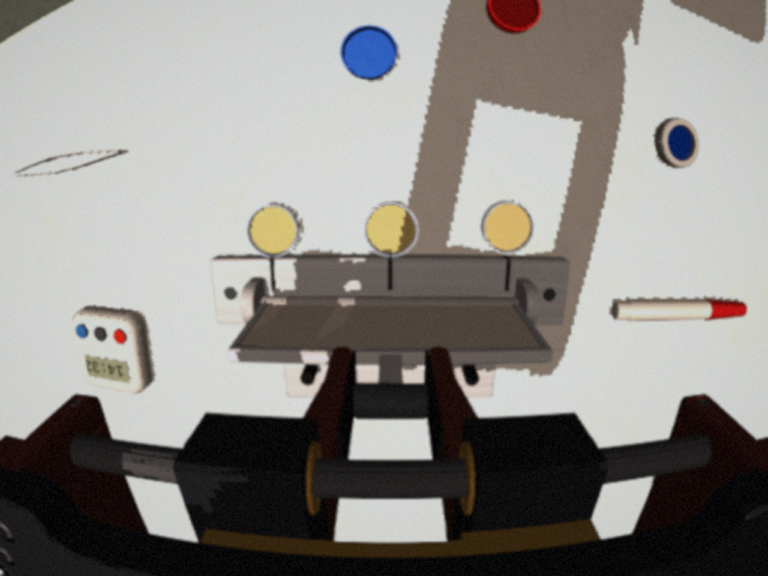

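View pics/s20.png

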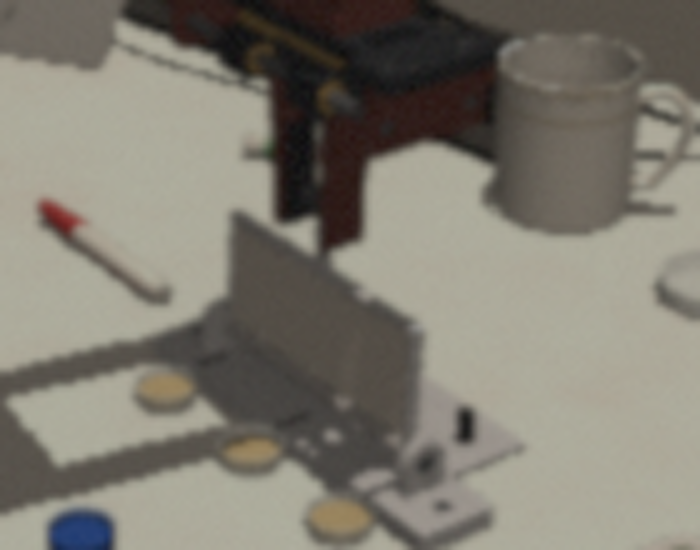

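Run:
```python
from h import *
d=np.load("pics/s20.npy")
poly=np.array([[245,245],[245,295],[390,400],[395,335]])/5+[215,130]
m=np.zeros(d.shape,np.uint8);cv2.fillPoly(m,[poly.astype(np.int32)],1)
P=np.array([bydepth("scene",u,v,d[v,u]) for v,u in zip(*np.nonzero(m))if d[v,u]>0])
c=np.median(P,0);k=np.ones(len(P),bool)
for _ in range(5):
    c=P[k].mean(0);n=np.linalg.svd(P[k]-c)[2][2];r=(P-c)@n;k=abs(r)<.003
n*=np.sign(-n[0]);print(len(P),k.sum(),c,n,"tilt of normal deg (+ = leaning back)",np.degrees(np.arcsin(n[2])),"std",r[k].std())
# worktop check
Q=np.array([bydepth("scene",u,v,d[v,u]) for v in range(192,200) for u in range(215,240,2)]);nn=np.linalg.svd(Q-Q.mean(0))[2][2];print(nn*np.sign(nn[2]),Q.mean(0))
# wrist: free edge of the flap & stand
T=np.load("pics/w20T.npy")
for n_,(u,v),z in [("edge front top L",(548,350),.1),("edge R",(232,350),.1),("idxM",(390,258),.014)]:
    X=atz("wrist",(u+.5)/1.5-.5,(v+.5)/1.5-.5,z,T);print(n_,X.round(4),"stand x",((X-[.5514,-.0641,0])@SX).round(4))
for n_,q in [("L",(507,226)),("M",(391,229)),("R",(273,230))]:
    X=atz("wrist",(q[0]+.5)/1.5-.5,(q[1]+.5)/1.5-.5,.011,T)-[.5514,-.0641,0];print(n_,X@SX,X@SY)
```

```text
389 386 [ 0.54988903 -0.07040782  0.06959482] [-0.98811011  0.14908842  0.03756393] tilt of normal deg (+ = leaning back) 2.152761338991402 std 0.0011192859461314857
[0.03162828 0.02375305 0.99921742] [ 0.52539855  0.1121492  -0.00149094]
edge front top L [0.5631 0.0093 0.1   ] stand x 0.0012
edge R [ 0.5421 -0.1371  0.1   ] stand x 0.0011
idxM [ 0.5287 -0.0604  0.014 ] stand x -0.023
L -0.0435121430873892 0.07381873450336848
M -0.04063310617530577 0.0010982180098810027
R -0.041005774744437264 -0.07290333684284457
```

Run:
```python
from h import *
for i in range(4):
    o=manip.get_obs();print(round(o["time"],2),o["eef_pos"].round(5),o["ft_force"].round(2),round(o["opening"],4),abs(o["joint_velocities"]).max().round(4))
    p,d=manip.capture("top" if i==3 else "scene")
cv2.imwrite("pics/t21.png",cv2.resize(p[140:285,160:430,::-1],None,fx=2.9,fy=2.9,interpolation=cv2.INTER_CUBIC))
```

```text
24.5 [ 0.55223 -0.06466  0.10027] [1.92 3.03 8.11] 0.0277 0.0018
24.55 [ 0.55224 -0.06465  0.10026] [3.29 3.68 6.75] 0.0276 0.0017
24.6 [ 0.55222 -0.06467  0.10026] [1.5  4.18 7.7 ] 0.0277 0.0012
24.65 [ 0.55225 -0.06466  0.10028] [2.58 4.1  7.18] 0.0278 0.0007
```

View pics/t21.png

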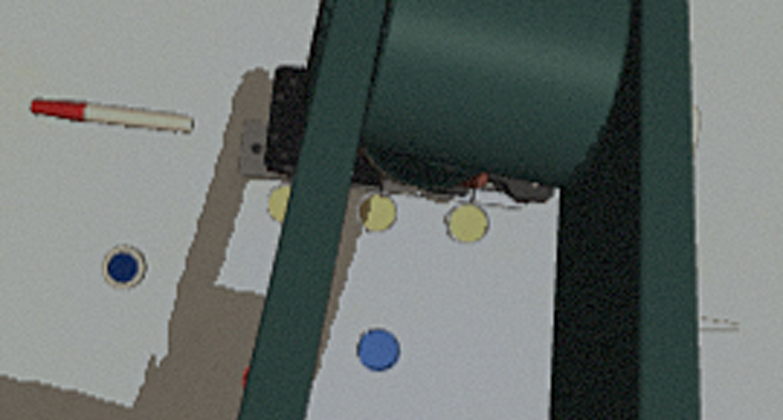

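Still and steady, with the three dishes on their lines and the bystanders where they were. I'm handing it in.

```bash
python3 -c "
from rig import manip
print(manip.close_job())"
```

```text
the job is handed in; nothing more can be done
None
```

The job is handed in. All three yellow dishes are in a row against the fence, and the flap is held upright by its grip bar. `close_job` reported no verdict, so the outcome rests on my own checks.

**Dishes:** I pinched each one, slid it along the worktop without lifting it, and pressed it lightly against the fence. In the last wrist view they measured, in the stand's frame:

| Dish | x (mm) | y (mm) |
|---|---|---|
| Left | -43.5 | +73.8 |
| Middle | -40.6 | +1.1 |
| Right | -41.0 | -72.9 |

These are inside the limits of -47 to -36 mm in x and ±8 mm of each line. The row was complete before I touched the flap.

**Flap:** I gripped the bar on its two ends and swung it through the arc.
- **Angle:** the tool's travel gives 89.7°. A plane fit on the scene camera's depth gave 2.2° off upright, or about 0.6° after correcting for that camera's tilted view of the worktop.
- **Stillness:** just before hand-in the arm was steady to about 0.03 mm.
- **Grip:** the jaws measured 27.7 mm on the 28 mm bar.

**Bystanders:** the timer, marker, tweezers, filter and the red and blue look-alikes were not touched. They looked unmoved by eye; I did not measure them again at the end.

**Disagreements:**
- **Finger ends:** they sit about 19 mm behind the reported TCP, not at it as the text says. My first close on the middle dish therefore passed just above it without moving it, and I worked about 19 mm lower from then on.
- **Right dish:** the wide wrist view put it about 4 mm off sideways. I corrected that at close range before gripping.
- **Scene camera:** its heights read about 4–6 mm low.

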